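# Lock the levelling screws of a specimen carrier and load it

## Robot

A 6-joint arm with a two-finger parallel gripper is mounted at the origin on a cart in front of the work surface, level with it; the furniture and walls round the work are solid. World frame = base frame: x ahead of the robot, y to its left, z up, the work surface at z = 0. Lengths are in m, angles in rad, forces in N, time in s.
With the tool pointing down it reaches from about 0.35 to 0.775 m from the base axis. Payload 5.5 kg.
Tool frame: the origin (TCP) lies at the very end of the fingers, on their centre line; the grasp point (between the pads) lies 19 mm behind it; z points along the fingers, y is the line along which they close (so a half turn about z gives the same grasp; the last joint's range is limited). The gripper opens to 85 mm and grips with 20 to 120 N. Pads are 22 mm wide; open, the fingers measure 114 mm over their backs; the gripper's body (76 mm by 85 mm) begins 54 mm behind the grasp point. The pads swing forward as they close: fully open they stand 13 mm farther back than shut.
Start: joints at [-0.14, 0.313, 0.046, 1.304, 0, 1.431], TCP at [0.575, -0, 0.192] pointing down, gripper open.
Joint ranges: [-2.76, 2.76], [-0.86, 1.69], [-1.03, 1.26], [-2.2, 2.34], [-1.47, 1.5], [-3.14, 3.14]. Speed limits (rad/s): [2.57, 2.57, 3.14, 3.14, 3.14, 3.14].

## Interface

Orientations are given as a unit quaternion [w, x, y, z].
In Python, from workcell import env, viewer, nets gives the robot as it stands. The module is installed in compiled form; this text tells all that it offers.
- The arm moves only by the shell command python3 -m creep [OPENING] [FORCE], which reads ROWS from standard input. ROWS is a JSON object whose key "plan" holds a list of rows, 1 to 8 of them, each of 6 numbers: dx, dy, dz in units of 5 mm, then a rotation vector rx, ry, rz in units of 0.05 rad; each row is the pose to reach, as a shift and turn from the pose commanded when the command began, along the tool's axes at that moment; what a row does not reach only later rows make up. A row lasts 1/8 s, in which the tool goes at most 0.0625 m and 0.188 rad, less where a joint would pass 70% of its speed; a pose out of reach is approached as far as the arm can. OPENING is the finger opening in m, set as the command begins (- or left out keeps the last). The fingers move at their own pace and stop on an object; FORCE is the grip in N (left out, the last holds). Time passes only in rows, so rows that do not move let the fingers close. It prints the time, the measured TCP pose, the force, the opening and the grip force at its end. Input that does not fit is refused with a message, and nothing moves.
- env.get_state(): the state, without advancing time (a new reading comes with each control period).
- viewer.read_camera(name): name is "scene" or "side" or "wrist"; returns a dict with "image" (400x640x3 uint8, red, green, blue), "K" (3x3 intrinsics, pixels), "R" (3x3) and "t" (3): a world point X has camera coordinates R X + t. Camera axes: x right, y down, z forward; pixel columns grow to the right and rows downward; lengths in m; the calibration is good to about 2 mm. A picture is of the moment at which its call begins. There is no depth.
- env.hand_in(): hands the job in; it is judged then, once.
Trained networks look in a picture, given as the dict that the camera call returned (one of the last four; its "shot" number tells which), for a name from the list of things; names that differ only in an ending like _2 or _b are one class to them, and where a whole thing is asked for, a point or a joint stands for the part that bears it (a point fixed in the world has none). Each returns a list of dicts, best first, with "confidence" (0 to 1); they miss things now and then, are a little off and sometimes report something else, mostly with a low value. They report only what shows in the picture. A call takes as long as a camera call.
- nets.outline_of(label, picture): "region" (400x640 bool, what is visible of it) and "box" ([left, top, right, bottom] in pixels, round what is visible of it).
The state is a dict: "clock": time; "joint_pos": joint angles; "qvel": joint speeds; "tau": joint torques, N m; "tcp_pos": TCP position; "orientation": TCP orientation; "wrist_force": force on the tool from outside, world axes, zero at the start; "ft_torque": the same for the moment, N m; "finger_gap": finger opening in m; "grip_force": force on a finger pad.
Only numpy, scipy, OpenCV 4.12 (cv2) and the standard library are available. Lean on these libraries where they do the work, as an engineer would, in place of code of your own. Each camera call takes 0.05 s, during which the arm holds its last target. There are 200 camera calls.

## Task

Lock both levelling screws of the specimen carrier without losing their setting: put the holding key over the square screw head at the fork end of the nest with its shank between the two fork pins, swing that screw's locknut lever clockwise until it is tight against its stop, take the key off, turn the carrier end for end and set it flat back in the nest, and lock the other screw the same way. Then lay the key flat on the bench beside the nest and set every specimen that is there upright in a pocket of the carrier, one to a pocket. Leave the log book, the dropper bottle and the loupe where they stand.

Things in the scene. Friction and masses are not known exactly. Their poses are not given: they have to be found in the camera images.
- nest: Fixed nest: grey base plate 366 x 100 x 10 mm with low locating blocks (tops 22 mm above the bench, inner faces sloped) that hold the carrier with 3 mm play. Origin on the bench under the middle of the carrier's place; x runs towards the fork, y across, z up. The seated carrier's underside is 10 mm above the bench, its origin over the nest's origin, its length along the nest's x, either way round.
- fork (a point): Middle between the tops of the two upright steel fork pins at the +x end of the nest, 208 mm from the nest's origin, 70 mm above the bench. The pins are 12 mm thick, at y = -15 and +15 mm in the nest's frame: the gap is 18 mm. Between them stands a rest, its top 46.5 mm above the bench, that bears the shank of the key.
- carrier: Loose aluminium carrier, about 1 kg: plate 260 (x) x 70 x 24 mm, origin under its middle, x along it. In the middle a 24 x 24 mm square post, top 70 mm above the underside, to lift and turn it by. Four pockets, 36 x 36 mm, with 4 mm high borders, along the middle line. At 112 mm from the middle a levelling screw with locknut: a at +x, b at -x; the ends are alike under a half turn.
- seat0 (a point): Middle of the floor of a pocket, at x = -69 mm on the carrier, 24 mm above its underside.
- seat1 (a point): The same for the pocket at x = -30 mm.
- seat2 (a point): The same for the pocket at x = +30 mm.
- seat3 (a point): The same for the pocket at x = +69 mm.
- head_a (a point): Middle of the top of the square head of screw a, 61 mm above the carrier's underside. The head is 22 x 22 mm from 41 to 53 mm above the underside, then a cone, 22 mm across at its foot and 10 mm at its top, to 61 mm. At screw angle 0 its sides are square to the carrier and its x points outwards along the carrier; it starts within 0.03 rad of that.
- head_b (a point): The same for screw b.
- screw_a (a joint): Turn of levelling screw a in the carrier, rad, anticlockwise from above positive; 0 is its setting. It turns easily (0.05 N m): unless its head is held it goes round with its locknut and the nut does not tighten. Up to 0.3 rad either way, from play of the key, is harmless; more loses the setting.
- screw_b (a joint): The same for levelling screw b.
- locknut_a (a joint): Turn of locknut a relative to its screw, rad, clockwise from above positive; it starts slack at 0 to 0.15 and is tight against its stop at 1.0 (over 0.88 counts as tight). About 0.22 N m turns it on the held screw; it stays where it is left.
- locknut_b (a joint): The same for locknut b.
- knob_a (a point): Top of the upright black knob on locknut a's lever: a round pin 14 mm thick, its axis 62 mm from the screw's axis, top 78 mm and foot 28 mm above the carrier's underside. The lever is an 8 mm rod 31 mm above the underside. At nut and screw 0 it points 60 degrees clockwise (from above) of the carrier's outward direction at that end; tightening swings it on clockwise, beside the carrier.
- knob_b (a point): The same for locknut b.
- key: Loose steel holding key, 0.15 kg: square ring 42 x 42 x 10 mm with a 24.6 mm square opening right through; a shank 12 mm wide, 10 mm thick runs from it along +x to x = 120 mm. Origin in the middle of the ring at the underside, z up. Seated on the head at the fork end, its x along the nest's x, it rests on the locknut, origin 37 mm above the carrier's underside, shank end between the fork pins.
- key_tab (a point): Top of the key's upright grip tab, 43 mm above the key's underside at x = 45 mm: a steel tab 30 mm long (along the key's x) and 12 mm thick (along y).
- specimen0: Mounted metal specimen: a puck 30 mm across and 15 mm high (black, like specimen2); origin at the middle of its underside, z up. It starts upright on a fixed light grey mat, 2 mm thick, on the bench to the robot's right. Two to four specimens are there.
- specimen1: The same puck in dark red.
- specimen2: The same puck in black.
- specimen3: The same puck in green.
- log_book: Blue log book 148 x 105 x 14 mm on the bench, a bystander; origin at the middle of its underside.
- dropper_bottle: Brown dropper bottle, 29 mm across and 90 mm tall, a bystander; origin at the middle of its underside.
- loupe: Black loupe, 37 mm across and 31 mm tall, a bystander; origin at the middle of its underside.

How it is judged:
By the outcome, as a careful person would: the job done as asked, in the order asked, and still so for the second after the job is handed in, with the robot touching nothing.
Of specimen0, specimen1, specimen2, specimen3 only 2 to 4 are there at a start; the rules pass over those that are not, and their reading is None.
At some moment in a run one of specimen0, specimen1, specimen2, specimen3 may be knocked a few centimetres aside while the robot is not near it.
Once in a run the grip may slacken for a moment while it holds something.
It also fails if it takes over 210 s, if anything falls off the work surface, if the arm or the gripper's body presses on something with over 40 N, if the wrist force passes 120 N, or if a joint passes its speed limit or range.

## Working session

There is one attempt and no reset: what is moved stays moved. The work goes in short steps, Python scripts to look and compute and a shell command to move; the robot and the scene stay as the last step left them, time stands still between calls to the robot, and variables do not carry over. Pictures are saved under pics/ and viewed, at most 14 in all, crops included, and the job is handed in when it is done.

```bash
ls; mkdir -p pics; cat > h.py <<'E'
import numpy as np, cv2
from workcell import env, viewer, nets
def cam(n): return viewer.read_camera(n)
def save(p,f): cv2.imwrite('pics/'+f,cv2.cvtColor(p['image'],cv2.COLOR_RGB2BGR))
def proj(p,X):
    c=p['R']@np.asarray(X,float)+p['t']; u=p['K']@c; return u[:2]/u[2]
def back(p,uv,z):
    d=p['R'].T@np.linalg.inv(p['K'])@np.array([uv[0],uv[1],1.]); o=-p['R'].T@p['t']
    return o+d*(z-o[2])/d[2]
def tri(ps,uvs):
    A=[];b=[]
    for p,uv in zip(ps,uvs):
        d=p['R'].T@np.linalg.inv(p['K'])@np.array([uv[0],uv[1],1.]);d/=np.linalg.norm(d);o=-p['R'].T@p['t']
        M=np.eye(3)-np.outer(d,d);A.append(M);b.append(M@o)
    return np.linalg.lstsq(np.vstack(A),np.hstack(b),rcond=None)[0]
def find(l,p,k=1):
    out=[]
    for r in nets.outline_of(l,p)[:k]:
        ys,xs=np.nonzero(r['region']); out.append((round(r['confidence'],2),[int(v) for v in r['box']],(round(xs.mean(),1),round(ys.mean(),1)),r['region']))
    return out
E
python3 - <<'E'
from h import *
s=env.get_state(); print(s)
for n in ('scene','side','wrist'):
    p=cam(n); save(p,n+'0.png'); print(n,np.round(-p['R'].T@p['t'],3),np.round(p['R'],2).tolist(),p['K'][0,0])
    for l in ('nest','carrier','key','specimen0','specimen1','specimen2','specimen3','log_book','dropper_bottle','loupe','knob_a','key_tab','head_a'):
        for r in find(l,p,3): print(l,r[:3])
E
```

```text
pics
{'clock': 0.0, 'joint_pos': array([-1.39612247e-01,  3.14023724e-01,  4.49837381e-02,  1.30355856e+00,
        2.48227737e-05,  1.43117778e+00]), 'qvel': array([-0.00097125, -0.00054965,  0.00076101,  0.00052429,  0.00036002,
        0.00094614]), 'tau': array([-2.90074182e-03, -4.80629075e+01,  2.98531097e+01,  1.95313990e-02,
       -3.83516899e-04, -4.27451073e-05]), 'tcp_pos': array([5.74439471e-01, 7.06210769e-05, 1.90597581e-01]), 'orientation': array([-7.27120078e-04,  7.07104273e-01,  7.07108715e-01, -5.32395891e-04]), 'wrist_force': array([-0.42956478, -0.62679805, -0.53825549]), 'ft_torque': array([-0.04615088,  0.0101468 ,  0.01628296]), 'grip_force': 0.0, 'finger_gap': 0.08545143514977839}
scene [-0.138 -0.706  0.785] [[0.69, -0.72, -0.02], [-0.45, -0.42, -0.79], [0.56, 0.55, -0.61]] 391.7170998362643
nest (0.76, [235, 169, 342, 231], (np.float64(274.6), np.float64(200.9)))
carrier (0.79, [252, 158, 338, 227], (np.float64(294.3), np.float64(199.7)))
key (0.94, [339, 256, 380, 292], (np.float64(363.3), np.float64(275.9)))
specimen0 (0.68, [346, 236, 359, 248], (np.flo
[... 4498 characters left out ...]
 np.float64(257.1)))
specimen3 (0.96, [305, 319, 327, 346], (np.float64(317.1), np.float64(331.0)))
specimen3 (0.81, [253, 317, 273, 341], (np.float64(260.7), np.float64(327.4)))
specimen3 (0.52, [229, 238, 281, 280], (np.float64(260.1), np.float64(257.1)))
knob_a (0.79, [227, 239, 277, 281], (np.float64(257.7), np.float64(255.0)))
knob_a (0.7, [200, 0, 267, 58], (np.float64(229.8), np.float64(28.1)))
key_tab (0.5, [191, 0, 269, 57], (np.float64(218.6), np.float64(29.6)))
key_tab (0.4, [213, 337, 217, 356], (np.float64(215.1), np.float64(348.0)))
head_a (0.82, [227, 237, 281, 279], (np.float64(260.0), np.float64(256.9)))
head_a (0.76, [190, 0, 269, 58], (np.float64(218.4), np.float64(29.7)))
```

```bash
python3 - <<'E'
import cv2,numpy as np
a=cv2.imread('pics/scene0.png')[140:350,180:490]; b=cv2.imread('pics/side0.png')[110:345,220:390]
a=cv2.resize(a,(800,542)); cv2.imwrite('pics/v1.png',a)
b=cv2.resize(b,None,fx=2.55,fy=2.55,interpolation=cv2.INTER_CUBIC)[:600]; 
w=cv2.imread('pics/wrist0.png')[:,150:400]; w=cv2.resize(w,(364,582)); 
c=np.zeros((600,800,3),np.uint8); c[:b.shape[0],:b.shape[1]]=b; c[:582,436:800]=w; cv2.imwrite('pics/v2.png',c)
E
```

```text
(no output)
```

View pics/v1.png

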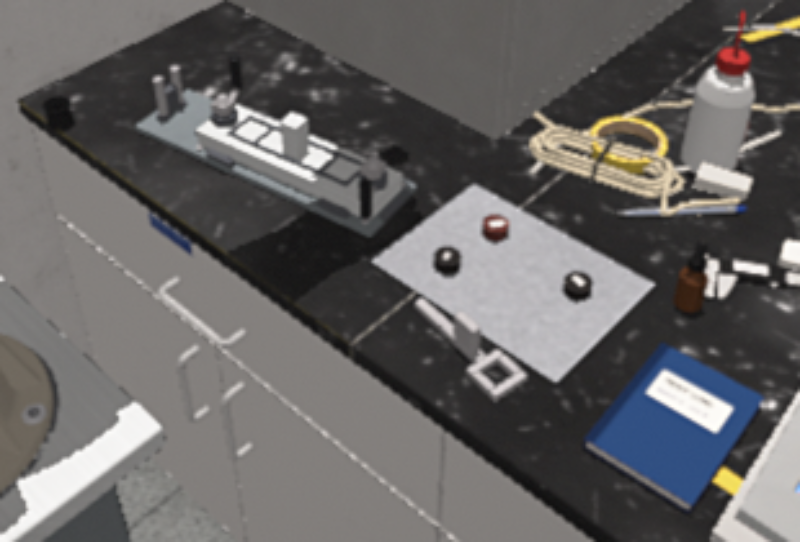

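View pics/v2.png

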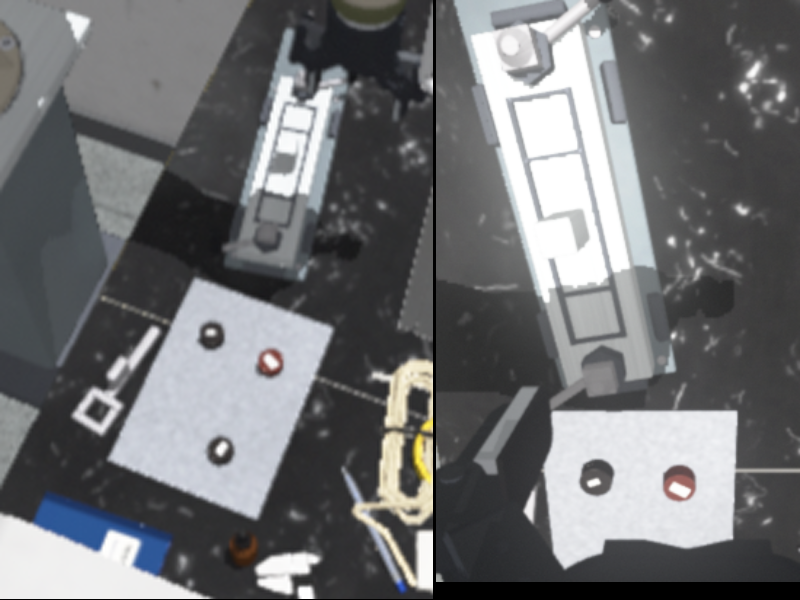

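```bash
python3 - <<'E'
from h import *
w=cam('wrist');s=cam('scene');d=cam('side')
W=lambda u,v:(150+(u-436)/1.456,v/1.456)
S=lambda u,v:(180+u/2.581,140+v/2.581)
D=lambda u,v:(220+u/2.55,110+v/2.55)
A=back(w,W(515,47),.071);B=back(w,W(604,368),.071)
P=back(w,W(562,236),.08)
print('heads',A,B,np.linalg.norm(A-B),(A+B)/2,np.degrees(np.arctan2(*(A-B)[1::-1])),'post',P)
for n,sc,sd,z in (('ring',(496,372),(97,410),.01),('end',(420,303),(155,332),.01),('tab',(466,320),(118,368),.043)):
    print(n,back(s,S(*sc),z),back(d,D(*sd),z),tri([s,d],[S(*sc),D(*sd)]))
for p in (w,s,d):
    for r in find('specimen0',p,4): print('spec',r[0],back(p,r[2],.011))
for l in ('log_book','dropper_bottle','loupe'):
    for r in find(l,s,1): print(l,r[0],back(s,r[2],.015))
print(back(s,S(163,82),.07),back(s,S(177,72),.07))
print('knobs',back(s,S(236,63),.088),back(s,S(365,180),.088))
print(back(w,W(594,25),.088))
for c in ((470,185),(655,285),(555,380),(372,262)): print('mat',back(s,S(*c),.002))
E
```

```text
heads [0.47711828 0.13059121 0.071     ] [ 0.51663098 -0.07373818  0.071     ] 0.20811475515624342 [0.49687463 0.02842652 0.071     ] 100.94462231799702 post [0.49721487 0.02285615 0.08      ]
ring [ 0.4024405  -0.35222997  0.01      ] [ 0.40673767 -0.35059933  0.01      ] [ 0.40561813 -0.34974421  0.00547151]
end [ 0.42051471 -0.2392698   0.01      ] [ 0.42841208 -0.23823433  0.01      ] [ 0.42626739 -0.23490025  0.00199554]
tab [ 0.41030151 -0.30665519  0.043     ] [ 0.4160948 -0.3060066  0.043    ] [ 0.41448733 -0.3039049   0.03732075]
spec 0.83 [ 0.49197065 -0.21614822  0.011     ]
spec 0.66 [ 0.56879959 -0.22268228  0.011     ]
spec 0.65 [ 0.48522736 -0.21898208  0.011     ]
spec 0.63 [ 0.54937751 -0.34342302  0.011     ]
spec 0.45 [ 0.56156038 -0.22508236  0.011     ]
spec 0.24 [0.50216502 0.03660919 0.011     ]
log_book 0.57 [ 0.45797396 -0.50884075  0.015     ]
dropper_bottle 0.82 [ 0.63648999 -0.42845948  0.015     ]
loupe 0.63 [0.3473528  0.32639008 0.015     ]
[0.44099861 0.20832087 0.07      ] [0.46702722 0.21324001 0.07      ]
knobs [0.51473173 0.15127918 0.088     ] [ 0.45886674 -0.1254256   0.088     ]
[0.52601342 0.13835866 0.088     ]
mat [ 0.6110256  -0.15243579  0.002     ]
mat [ 0.61580044 -0.39989706  0.002     ]
mat [ 0.43911102 -0.39611692  0.002     ]
mat [ 0.43636677 -0.15593178  0.002     ]
```

The manual's scale: shifts go in units of 5 mm and turns go in units of 0.05 rad. Converting my numbers, -0.306 m is -61.2, -0.162 m is -32.4, 0.17 rad is 3.4.

```bash
echo '{"plan": [[-10.2,-5.4,0,0,0,0.6],[-20.4,-10.8,0,0,0,1.2],[-30.6,-16.2,0,0,0,1.8],[-40.8,-21.6,0,0,0,2.4],[-51,-27,0,0,0,3],[-61.2,-32.4,0,0,0,3.4],[-61.2,-32.4,0,0,0,3.4]]}' | python3 -m creep 0.085
python3 - <<'E'
from h import *
w=cam('wrist'); save(w,'w1.png')
for l in ('key','key_tab','specimen0'):
    for r in find(l,w,4):
        c,ang=cv2.minAreaRect(np.argwhere(r[3])[:,::-1].astype(np.float32))[::2]
        print(l,r[:3],back(w,r[2],.011))
        if l=='key': cv2.imwrite('pics/keymask.png',r[3]*255.)
E
```

```text
clock: 3.42
tcp_pos: [0.4113, -0.3094, 0.1914]
orientation: [0.0, 0.767, 0.642, -0.0]
wrist_force: [0.9, 0.4, 0.9]
finger_gap: 0.0851
grip_force: 0.0
key (0.92, [306, 97, 340, 219], (np.float64(323.9), np.float64(170.4))) [ 0.41335609 -0.31050951  0.011     ]
key_tab (0.57, [305, 95, 343, 220], (np.float64(324.2), np.float64(170.2))) [ 0.41373182 -0.31034124  0.011     ]
specimen0 (0.91, [435, 160, 465, 190], (np.float64(451.2), np.float64(175.4))) [ 0.5553127  -0.34181297  0.011     ]
specimen0 (0.88, [369, 55, 398, 86], (np.float64(383.5), np.float64(69.6))) [ 0.49240606 -0.2168136   0.011     ]
specimen0 (0.67, [442, 46, 470, 80], (np.float64(457.8), np.float64(62.8))) [ 0.56813188 -0.22380335  0.011     ][ WARN:0@1.147] global loadsave.cpp:1063 imwrite_ Unsupported depth image for selected encoder is fallbacked to CV_8U.
```

View pics/w1.png

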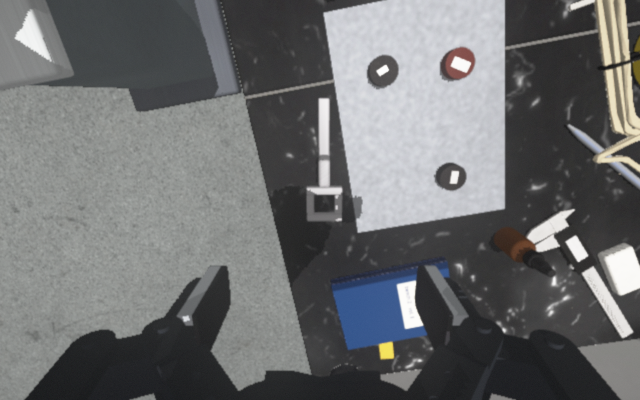

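```bash
python3 - <<'E'
from h import *
w=cam('wrist'); g=cv2.cvtColor(w['image'],cv2.COLOR_RGB2GRAY).astype(int)
m=cv2.imread('pics/keymask.png',0)>127
for y in range(94,226,6):
    xs=np.nonzero(m[y])[0]; print(y,xs.min() if len(xs) else '',xs.max() if len(xs) else '',g[y,304:346:2])
E=back(w,(323.5,98),.01);A=back(w,(324.,204),.01)
print(E,A,np.linalg.norm(E-A),np.degrees(np.arctan2(*(E-A)[1::-1])))
s=env.get_state();print(s['tcp_pos'],s['orientation'])
u=(E-A)/np.linalg.norm(E-A);print('tab',A+.045*u, E-.075*u)
for X in (A+.045*u,): print(proj(w,[X[0],X[1],.043]))
print('tcp proj',proj(w,[s['tcp_pos'][0],s['tcp_pos'][1],0.01]))
E
```

```text
94   [ 59  61  59  60  62  62  60  62  61  63  62  62  63  65  65 133 204 208
 211 215 211]
100 319 329 [ 60  60  59  60  60  60  61  61  61  62  61  65  76  75  65  75 203 212
 208 203 208]
106 319 329 [ 60  60  62  61  62  61  69 186 235 238 240 240 172  67  67  66 140 214
 214 210 208]
112 319 328 [ 61  62  61  63  64  62  65 185 234 237 239 239 171  63  64  66  76 199
 208 209 210]
118 319 328 [ 73  60  60  62  63  62  71 184 231 234 237 237 166  64  63  65  66 141
 209 218 219]
124 319 328 [ 60  61  61  62  63  60  65 180 230 232 236 236 162  66  66  66  66  86
 209 211 210]
130 319 329 [ 63  62  64  67  68  65  71 179 227 230 233 233 158  66  67  66  67  69
 154 211 208]
136 319 329 [ 62  64  68  82 120  83  66 164 226 228 231 232 158  65  67  66  67  76
 110 213 212]
142 319 329 [ 61  62  66  75 116 145  79 163 222 225 228 230 155  65  65  67  71  76
  80 166 210]
148 319 328 [ 60  62  62  68  72 109  88 162 221 224 227 226 149  81  73  69  68  71
  71 126 212]
154 319 329 [ 59  60  64  74  89  75  85 161 220 221 225 223 125  69  69  68  69  71
  81  92 186]
160 319 329 [ 61  
[... 733 characters left out ...]
54  48  48  59 110 115 114
  95  53  52]
208 307 342 [ 49 108 110 112  90  43  45  44  47  47  47  52  51  47  60 116 206 125
  94  51  57]
214 307 341 [ 48 105 110 110  91  44  45  45  46  47  48  52  59  63  69 108 112 112
  92  48  49]
220 308 332 [ 45 108 111 112 112 114 114 112 113 113 115 115 114 116 115 125 220 222
 137  50  47]
[ 0.42809803 -0.22868263  0.01      ] [ 0.40877609 -0.34599441  0.01      ] 0.11889235308243488 80.64702007662378
[ 0.41360769 -0.30483295  0.19155873] [-6.31261087e-05  7.63959589e-01  6.45264072e-01  1.40246393e-04]
tab [ 0.41608932 -0.30159264  0.01      ] [ 0.41590931 -0.30268557  0.01      ]
[323.94732783 173.14406996]
tcp proj [322.14831523 169.54819077]
```

```bash
echo '{"plan": [[0,0.2,12,0,0,0],[0,0.4,24,0,0,0],[0,0.4,32,0,0,0],[0,0.4,35,0,0,0],[0,0.4,35.2,0,0,0],[0,0.4,35.2,0,0,0]]}' | python3 -m creep 0.085 
echo '{"plan": [[0,0,0,0,0,0],[0,0,0,0,0,0],[0,0,0,0,0,0],[0,0,0,0,0,0],[0,0,0,0,0,0],[0,0,0,0,0,0]]}' | python3 -m creep 0 60
python3 - <<'E'
from h import *
save(cam('wrist'),'w2.png'); s=env.get_state();print(s['tcp_pos'],s['finger_gap'],s['grip_force'])
E
```

```text
clock: 4.42
tcp_pos: [0.4165, -0.3072, 0.0172]
orientation: [0.002, 0.764, 0.645, 0.0]
wrist_force: [0.9, -0.8, 0.1]
finger_gap: 0.085
grip_force: 0.0
clock: 5.18
tcp_pos: [0.415, -0.3063, 0.0155]
orientation: [-0.0, 0.765, 0.645, 0.0]
wrist_force: [-0.3, 0.2, -0.8]
finger_gap: -0.0001
grip_force: 0.0
[ 0.41497633 -0.30633286  0.01544776] -0.00015773931866993988 0.0
```

View pics/w2.png

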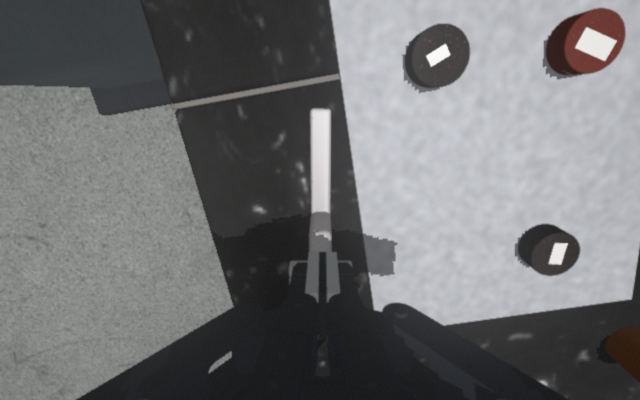

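```bash
python3 - <<'E'
from h import *
w=cam('wrist'); E=back(w,(320.5,108),.01); print('end',E)
th=np.radians(80.5);u=np.array([np.cos(th),np.sin(th),0])
for l,a,z in (('tcp',None,.0155),('tabtop',.045,.043),('tabfront',.06,.043),('tabfrontfoot',.06,.01),('tabback',.03,.043),('ringfront',.021,.01),('ring',0,.01)):
    X=env.get_state()['tcp_pos'] if a is None else E-(.12-a)*u
    X=np.array([X[0],X[1],z]);print(l,X,proj(w,X))
E
```

```text
end [ 0.42707087 -0.2327237   0.01      ]
tcp [ 0.41498569 -0.30635663  0.0155    ] [321.63191655 235.60602151]
tabtop [ 0.4146923  -0.30669512  0.043     ] [321.06628325 257.65891231]
tabfront [ 0.41716801 -0.29190083  0.043     ] [320.8917967  231.65652274]
tabfrontfoot [ 0.41716801 -0.29190083  0.01      ] [321.14269852 210.01531904]
tabback [ 0.41221659 -0.3214894   0.043     ] [321.23141125 282.26666831]
ringfront [ 0.41073116 -0.33036597  0.01      ] [321.49841985 266.4788473 ]
ring [ 0.40726516 -0.35107797  0.01      ] [321.67325074 294.22969429]
```

```bash
echo '{"plan": [[0,0,0,0,0,0],[0,0,0,0,0,0],[0,0,0,0,0,0]]}' | python3 -m creep 0 60
python3 - <<'E'
from h import *
w=cam('wrist'); cv2.imwrite('pics/w3.png',cv2.cvtColor(cv2.resize(w['image'][190:350,230:430],(750,600)),cv2.COLOR_RGB2BGR)); s=env.get_state();print(s['tcp_pos'],s['finger_gap'],s['grip_force'])
E
```

```text
clock: 5.65
tcp_pos: [0.415, -0.3063, 0.0155]
orientation: [0.0, 0.765, 0.645, 0.0]
wrist_force: [-0.1, 0.5, 1.7]
finger_gap: 0.0001
grip_force: 0.0
[ 0.41501202 -0.30633406  0.01549419] 5.5499386267322434e-05 0.0
```

View pics/w3.png

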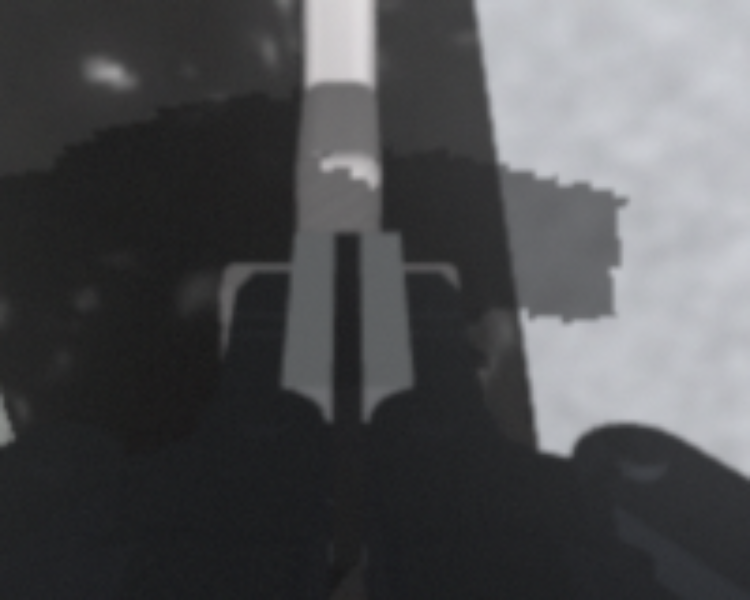

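```bash
python3 - <<'E'
from h import *
s=cam('scene');d=cam('side'); T=env.get_state()['tcp_pos']
a=s['image'][200:310,310:420];b=d['image'][200:310,210:320]
print(proj(s,T),proj(d,T), proj(s,T+[0,0,.1]))
c=np.hstack([cv2.resize(x,(400,400),interpolation=cv2.INTER_CUBIC) for x in (a,b)])
for p,(x0,y0),o in ((s,(310,200),0),(d,(210,200),400)):
    for X in (T,T+[0,0,.1]):
        u=proj(p,X); cv2.circle(c,(int((u[0]-x0)*3.636)+o,int((u[1]-y0)*3.636)),4,(255,0,0),1)
cv2.imwrite('pics/w4.png',cv2.cvtColor(c,cv2.COLOR_RGB2BGR))
E
```

```text
[361.09887524 270.21926344] [266.90301603 257.77774351] [363.16565992 242.29793205]
```

View pics/w4.png

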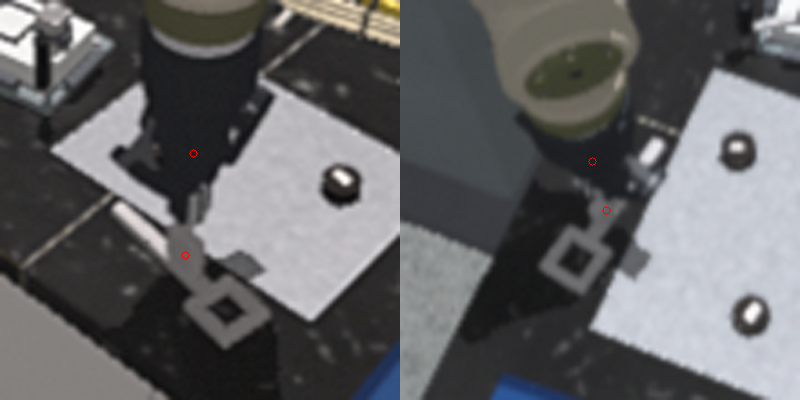

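```bash
python3 - <<'E'
from h import *
from scipy.spatial.transform import Rotation as Ro
w=cam('wrist');st=env.get_state();q=st['orientation'];R=Ro.from_quat([q[1],q[2],q[3],q[0]]).as_matrix()
f=lambda v:np.round(proj(w,st['tcp_pos']+R@np.array(v)),1)
c=R.T@(-w['R'].T@w['t']-st['tcp_pos']);print('cam in tool',c)
for b in (0,.013,.03,.04,.05,.06):
  print(b,'open front',[f([x,y,-b]) for x in (.011,) for y in (-.0425,-.057)],'shut front',f([.011,.0,-b]),f([.011,.008,-b]))
E
```

```text
cam in tool [ 0.08218084  0.00055412 -0.18244293]
0 open front [array([250.8, 218.8]), array([226.6, 218.8])] shut front [321.6 218.7] [335.  218.7]
0.013 open front [array([245.9, 227.2]), array([220.2, 227.2])] shut front [321.6 227.1] [335.8 227.1]
0.03 open front [array([238.6, 240. ]), array([210.3, 240.1])] shut front [321.5 240. ] [337.1 240. ]
0.04 open front [array([233.5, 248.9]), array([203.6, 248.9])] shut front [321.4 248.8] [338.  248.8]
0.05 open front [array([227.8, 258.8]), array([195.9, 258.8])] shut front [321.3 258.8] [338.9 258.8]
0.06 open front [array([221.4, 270.1]), array([187.3, 270.1])] shut front [321.3 270.1] [340.1 270.1]
```

```bash
echo '{"plan": [[0,0,0,0,0,0],[0,0,0,0,0,0],[0,0,0,0,0,0],[0,0,1.6,0,0,0],[0,0,3.2,0,0,0],[0,0,4.4,0,0,0],[0,0,4.4,0,0,0]]}' | python3 -m creep 0.085 60
python3 - <<'E'
from h import *
s=cam('scene');d=cam('side'); st=env.get_state();T=st['tcp_pos'];print(T,st['wrist_force'],st['finger_gap'],st['joint_pos'])
a=s['image'][200:310,310:420];w=cam('wrist')['image'][150:400,180:460]
c=np.hstack([cv2.resize(a,(400,400),interpolation=cv2.INTER_CUBIC),cv2.resize(w,(400,357)).__class__((400,400,3),np.uint8)]); c[:357,400:]=cv2.resize(w,(400,357)); c[357:,400:]=0
cv2.imwrite('pics/w5.png',cv2.cvtColor(c,cv2.COLOR_RGB2BGR))
E
```

```text
clock: 6.72
tcp_pos: [0.4145, -0.3058, -0.0073]
orientation: [-0.001, 0.765, 0.645, -0.0]
wrist_force: [-0.6, 0.2, 0.4]
finger_gap: 0.085
grip_force: 0.0
[ 0.41501457 -0.30630305 -0.00660104] [-0.38680893  0.29318933  0.4484071 ] 0.0853359851768018 [-7.91590422e-01  3.50113576e-01 -4.23480286e-01  7.97392687e-01
  8.09178334e-05  9.49199696e-01]
```

View pics/w5.png

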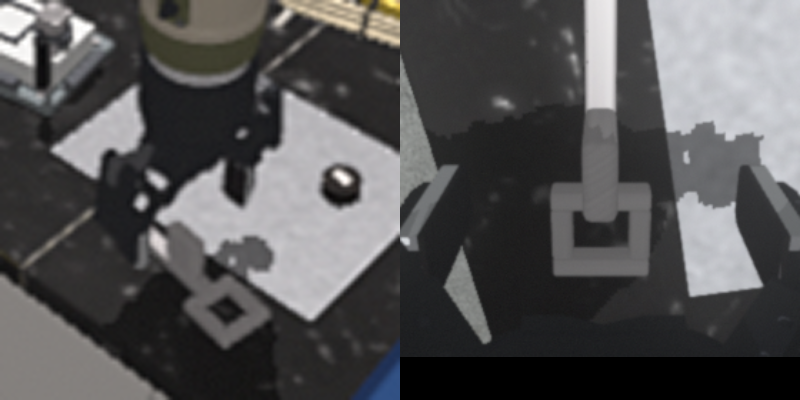

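In the tool's units: 0.021 m is 4.2, 0.018 m is 3.6.

```bash
echo '{"plan": [[0,0,1.2,0,0,0],[0,0,2.4,0,0,0],[0,0,3.6,0,0,0],[0,0,4.2,0,0,0],[0,0,4.2,0,0,0]]}' | python3 -m creep 0.085 60
echo '{"plan": [[0,0,0,0,0,0],[0,0,0,0,0,0],[0,0,0,0,0,0],[0,0,0,0,0,0],[0,0,0,0,0,0],[0,0,0,0,0,0]]}' | python3 -m creep 0 60
python3 - <<'E'
from h import *
w=cam('wrist'); save(w,'w6.png')
E
```

```text
clock: 7.5
tcp_pos: [0.4148, -0.3061, -0.0279]
orientation: [-0.0, 0.765, 0.645, -0.0]
wrist_force: [-0.4, -1.1, -0.4]
finger_gap: 0.0848
grip_force: 0.0
clock: 8.25
tcp_pos: [0.4152, -0.3065, -0.0273]
orientation: [0.0, 0.765, 0.645, 0.0]
wrist_force: [0.1, 0.1, 2.0]
finger_gap: 0.0116
grip_force: 59.0
```

View pics/w6.png

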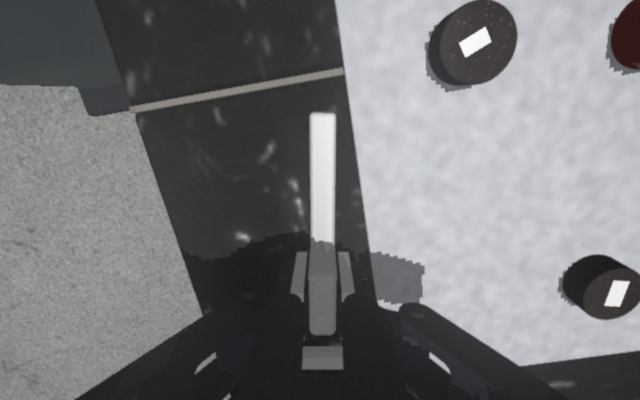

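```bash
cat >> h.py <<'E'
from scipy.spatial.transform import Rotation as Ro
def tool():
    st=env.get_state();q=st['orientation'];return st['tcp_pos'],Ro.from_quat([q[1],q[2],q[3],q[0]]).as_matrix()
E
python3 - <<'E'
from h import *
w=cam('wrist');T,R=tool()
g=cv2.cvtColor(w['image'],cv2.COLOR_RGB2GRAY).astype(int)
print(g[106:122,322]); 
for y in (120,150,180,215): print(y,g[y,304:342])
E
```

```text
[ 55  57  57  58  62  86 125 169 198 213 224 231 233 234 234 234]
120 [ 58  56  57  58  71 118 167 191 214 227 230 231 231 232 232 233 234 233
 234 233 235 235 236 236 237 238 237 236 231 219 199 164 106  67  63  65
  65  66]
150 [ 60  59  61  60  66 103 153 185 208 222 227 227 227 227 227 229 229 230
 230 230 231 232 233 234 235 236 235 233 225 209 184 146  82  66  64  66
  65  66]
180 [ 62  62  62  60  57  79 132 178 199 218 223 223 221 221 222 223 224 225
 224 225 226 226 228 229 230 231 232 227 217 199 172 126  73  64  64  65
  66  64]
215 [ 77  71  67  63  64  72 116 165 190 207 217 217 216 215 215 216 216 217
 217 219 219 220 221 223 225 226 225 221 202 185 153  98  79  77  75  73
  71  69]
```

```bash
python3 - <<'E'
from h import *
w=cam('wrist');T,R=tool()
f=lambda uv:R.T@(back(w,uv,.01)-T)
e=f((322.5,112.3));a=f((322.6,120));b=f((322.4,215));print('end in tool',e,'ang',np.arctan2((a-b)[1],(a-b)[0]),'origin x',e[0]-.12)
E
echo '{"plan": [[0,0,-10,0,0,0],[0,0,-20,0,0,0],[8,0,-28,0,0,-0.8],[18,0,-35.4,0,0,-2],[28,0,-35.4,0,0,-3.2],[38,0,-35.4,0,0,-4.4],[48,0,-35.4,0,0,-5.6],[58,0,-35.4,0,0,-6.6]]}' | python3 -m creep
echo '{"plan": [[9,-4,0,0,0,0],[9,-4,0,0,0,0],[9,-4,0,0,0,0]]}' | python3 -m creep
python3 - <<'E'
from h import *
w=cam('wrist');w=cam('wrist'); save(w,'w7.png');print(tool()[0])
E
```

```text
end in tool [ 0.07457095  0.0005412  -0.0372928 ] ang 0.0024423308448144315 origin x -0.04542904640653421
clock: 9.4
tcp_pos: [0.4637, -0.0189, 0.1491]
orientation: [-0.0, 0.648, 0.762, -0.0]
wrist_force: [0.8, 0.0, -1.6]
finger_gap: 0.011
grip_force: 58.9
clock: 9.78
tcp_pos: [0.4372, 0.0206, 0.1493]
orientation: [0.0, 0.648, 0.762, -0.0]
wrist_force: [-0.8, -0.8, -1.0]
finger_gap: 0.0113
grip_force: 59.2
[0.43768051 0.01991365 0.14941882]
```

View pics/w7.png

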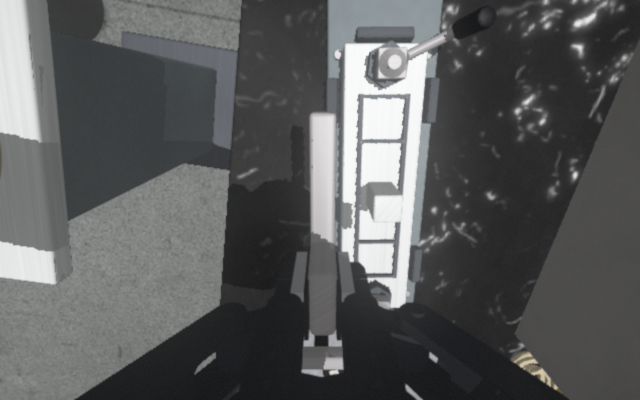

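```bash
python3 - <<'E'
from h import *
w=cam('wrist');T,R=tool()
H=back(w,(394.5,62),.071);P=back(w,(387.5,208.5),.08)
c=[back(w,u,.038) for u in ((358,95),(410,95),(356,276),(398,276))]
print('H',H,'P',P,np.linalg.norm((H-P)[:2]))
m1=(c[0]+c[1])/2;m2=(c[2]+c[3])/2;print('pockets mid',m1,m2,(m1+m2)/2,np.linalg.norm(m1-m2),np.linalg.norm(c[0]-c[1]))
an=lambda v:np.degrees(np.arctan2(v[1],v[0]))
print(an(H-P),an(m1-m2),an(c[0]-c[2]),an(c[1]-c[3]),'tool',an(R[:,0]))
N=back(w,(476,18),.088);print('knob',N,np.linalg.norm((N-H)[:2]),an(N-H))
g=cv2.cvtColor(w['image'],cv2.COLOR_RGB2GRAY)
cv2.imwrite('pics/c7.png',cv2.cvtColor(cv2.resize(w['image'][0:240,310:510],(660,792))[:600],cv2.COLOR_RGB2BGR))
E
```

```text
H [0.4743043  0.13111536 0.071     ] P [0.49205829 0.02125976 0.08      ] 0.1112809847345934
pockets mid [0.47753231 0.1081279  0.038     ] [ 0.50873989 -0.065644    0.038     ] [0.4931361  0.02124195 0.038     ] 0.17655193435155933 0.04446013668250603
99.18031365536085 100.18117965674281 100.39538471746633 99.96691707810149 tool 99.07564909009909
knob [0.5183114  0.16385815 0.088     ] 0.05485175550889325 36.65050689850756
```

View pics/c7.png

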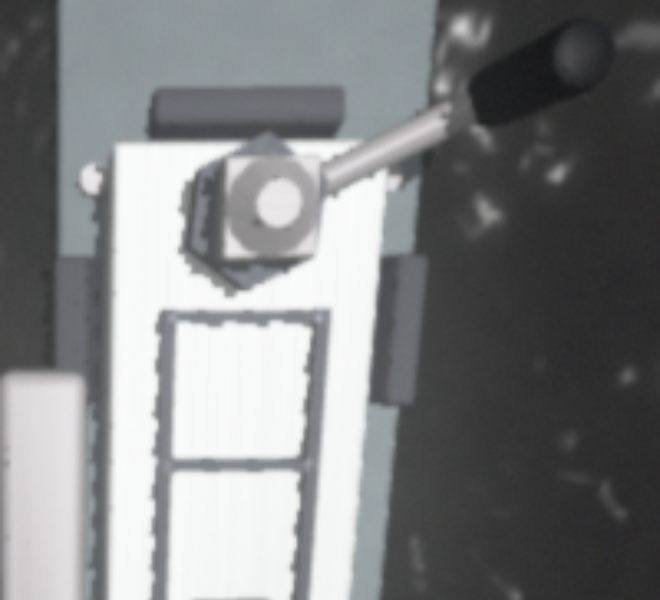

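```bash
echo '{"plan": [[10,3.6,0,0,0,0],[20,7.2,0,0,0,0],[30,10.6,6,0,0,-0.28],[30,10.6,14,0,0,-0.28],[30,10.6,17,0,0,-0.28],[30,10.6,17,0,0,-0.28],[30,10.6,17,0,0,-0.28]]}' | python3 -m creep
python3 - <<'E'
from h import *
w=cam('wrist');w=cam('wrist'); save(w,'w8.png');T,R=tool();print(T,np.degrees(np.arctan2(R[1,0],R[0,0])))
s=cam('side');save(s,'s8.png');s=cam('scene');save(s,'sc8.png')
E
```

```text
clock: 10.8
tcp_pos: [0.467, 0.1766, 0.0658]
orientation: [0.001, 0.644, 0.765, 0.001]
wrist_force: [0.2, -0.3, -0.9]
finger_gap: 0.0108
grip_force: 59.0
[0.46708544 0.17685638 0.06608013] 99.89177519487987
```

View pics/w8.png

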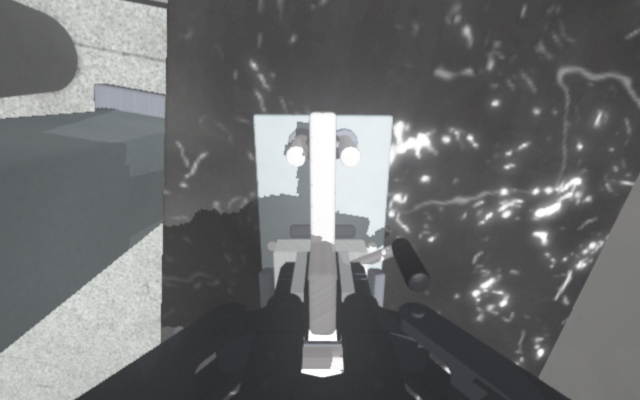

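```bash
python3 - <<'E'
from h import *
w=cam('wrist');T,R=tool();g=cv2.cvtColor(w['image'],cv2.COLOR_RGB2GRAY)
m=(g>225).astype(np.uint8); m[:,308:338]=0; m[:135]=0;m[170:]=0
n,l,st,c=cv2.connectedComponentsWithStats(m)
for i in range(1,n):
    if st[i,4]>60: print(st[i],c[i])
A=back(w,(295.5,155),.07);B=back(w,(350,155),.07);F=(A+B)/2;u=R[:,0]
print(np.linalg.norm(A-B),'fork',F,'head',F-.096*u,'key origin',T-.0454*u, 'nest',F-.208*u)
E
```

```text
[ 257  135   48   35 1273] [277.94265515 152.92537313]
[ 338  135   92   35 1972] [377.7520284  151.74290061]
0.02992924943951998 fork [0.45883764 0.22643032 0.07      ] head [0.47539803 0.13186947 0.06999564] key origin [0.47423821 0.13237797 0.06552957] nest [0.49471849 0.02154849 0.06999056]
```

The manual's scale: shifts go in units of 5 mm and turns go in units of 0.05 rad. Converting my numbers, 0.04 m is 8, 0.036 m is 7.2.

```bash
echo '{"plan": [[0,0,2.4,0,0,0],[0,0,4.4,0,0,0],[0,0,6,0,0,0],[0,0,7.2,0,0,0],[0,0,7.2,0,0,0],[0,0,8,0,0,0],[0,0,8,0,0,0]]}' | python3 -m creep
python3 - <<'E'
from h import *
T,R=tool();st=env.get_state();print(T,st['wrist_force'],st['ft_torque'],st['finger_gap'])
E
```

```text
clock: 11.92
tcp_pos: [0.4656, 0.1772, 0.0244]
orientation: [0.0, 0.643, 0.766, -0.0]
wrist_force: [-0.4, 0.3, -0.9]
finger_gap: 0.0109
grip_force: 63.5
[0.46557954 0.1772313  0.02442269] [-0.44392219  0.25041707 -0.8580083 ] [-0.00860473 -0.04351805  0.0418939 ] 0.01092729901323703
```

In the tool's units: 0.004 m is 0.8, 0.003 m is 0.6.

```bash
echo '{"plan": [[0,0,0.6,0,0,0],[0,0,0.8,0,0,0],[0,0,0.8,0,0,0]]}' | python3 -m creep - 
echo '{"plan": [[0,0,0,0,0,0],[0,0,0,0,0,0],[0,0,0,0,0,0],[0,0,-6,0,0,0],[0,0,-16,0,0,0],[0,0,-26,0,0,0],[0,0,-26,0,0,0]]}' | python3 -m creep 0.03
python3 - <<'E'
from h import *
w=cam('wrist');w=cam('wrist'); save(w,'w9.png');T,R=tool();print(T,np.degrees(np.arctan2(R[1,0],R[0,0])),env.get_state()['joint_pos'][5])
for l in ('key','knob_a','head_a'):
    for r in find(l,w,3): print(l,r[:3])
H=np.array([.4748,.1319]);u=R[:2,0]
for a in (0,.1,.2):
    th=np.radians(99.8-60)-a; K=H+.062*np.array([np.cos(th),np.sin(th)]); print(a,K,proj(w,[*K,.088]),proj(w,[*K,.04]))
print('key end if seated',proj(w,[*(H+.12*u),.057]),proj(w,[*(H+.045*u),.09]))
E
```

```text
clock: 12.3
tcp_pos: [0.4655, 0.1772, 0.0204]
orientation: [-0.0, 0.643, 0.766, -0.0]
wrist_force: [0.4, 0.8, -1.8]
finger_gap: 0.011
grip_force: 63.5
clock: 13.18
tcp_pos: [0.4688, 0.1779, 0.1549]
orientation: [0.003, 0.643, 0.766, 0.003]
wrist_force: [1.0, 0.0, -0.0]
finger_gap: 0.0297
grip_force: 0.0
[0.46597233 0.17730384 0.15088551] 99.9700637516484 1.5992573151067726
key (0.87, [297, 104, 339, 258], (np.float64(319.9), np.float64(194.1)))
key (0.58, [341, 198, 396, 230], (np.float64(374.4), np.float64(216.2)))
key (0.55, [269, 107, 373, 373], (np.float64(322.7), np.float64(182.0)))
knob_a (0.64, [342, 196, 394, 230], (np.float64(374.7), np.float64(216.2)))
head_a (0.79, [309, 200, 395, 251], (np.float64(349.0), np.float64(226.6)))
0 [0.52243358 0.1715868 ] [386.83676928 219.93243857] [377.18309451 201.44981825]
0.1 [0.52615768 0.16663311] [389.84591826 226.21006994] [379.80862445 206.91780195]
0.2 [0.52936863 0.16133238] [392.10935248 232.68886701] [381.80327638 212.57193929]
key end if seated [320.51132302 104.35364609] [320.68058742 204.36323058]
```

View pics/w9.png

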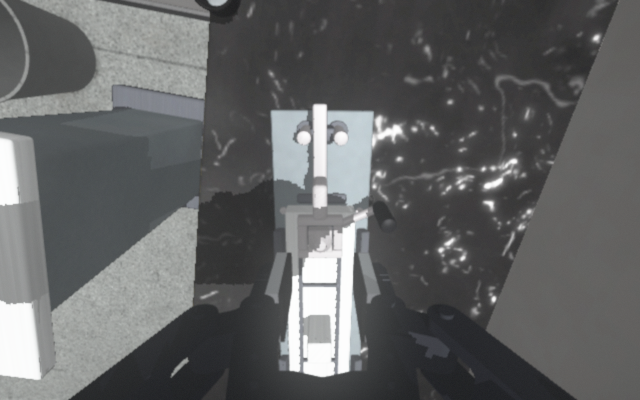

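In the tool's units: 0.055 m is 11, -0.016 m is -3.2, -0.18 rad is -3.6.

```bash
echo '{"plan": [[0,2,0,0,0,-3.6],[-1,4,0,0,0,-7.2],[-2,6,0,0,0,-10.8],[-3.2,8,0,0,0,-14.4],[-3.2,10,0,0,0,-18],[-3.2,11,0,0,0,-21.6],[-3.2,11,0,0,0,-25.2],[-3.2,11,0,0,0,-28.8]]}' | python3 -m creep 0.034 
echo '{"plan": [[0,0,0,0,0,-3.6],[0,0,0,0,0,-7.2],[0,0,0,0,0,-7.8],[0,0,0,0,0,-7.8]]}' | python3 -m creep
python3 - <<'E'
from h import *
w=cam('wrist');T,R=tool();print(T,np.degrees(np.arctan2(R[1,0],R[0,0])),env.get_state()['joint_pos'][5])
d=np.array([.5226,.171,T[2]])-T; print('to knob in tool',R.T@d)
for r in find('knob_a',w,3): print(r[:3])
for z in (.088,.04): print(proj(w,[.5225,.171,z]))
E
```

```text
clock: 14.42
tcp_pos: [0.5216, 0.1708, 0.1487]
orientation: [-0.002, -0.025, 1.0, -0.0]
wrist_force: [0.8, -0.4, 0.3]
finger_gap: 0.034
grip_force: 0.0
clock: 14.92
tcp_pos: [0.5221, 0.1709, 0.1497]
orientation: [-0.001, -0.214, 0.977, 0.0]
wrist_force: [0.4, -1.4, -0.0]
finger_gap: 0.0339
grip_force: 0.0
[0.5221678  0.17092612 0.14991286] -155.3081912591453 -0.260711747032808
to knob in tool [-4.23545839e-04 -1.13423862e-04 -4.66093244e-07]
(0.88, [10, 3, 57, 68], (np.float64(40.1), np.float64(36.8)))
(0.61, [304, 105, 324, 208], (np.float64(315.0), np.float64(178.4)))
[321.94503649 203.00864245]
[321.97309754 186.73877937]
```

In the tool's units: 0.141 m is 28.2, 0.135 m is 27.

```bash
echo '{"plan": [[0,0,10,0,0,0],[0,0,18,0,0,0],[0,0,24,0,0,0],[0,0,27,0,0,0],[0,0,28.2,0,0,0],[0,0,28.2,0,0,0]]}' | python3 -m creep
python3 - <<'E'
from h import *
T,R=tool();st=env.get_state();print(T,st['wrist_force'])
H=np.array([.4748,.1319]);r=.062
for phi in (38,28,18,8,-2,-10,-14,-18,-22,-26,-30,-34):
    p=np.radians(phi); K=np.array([*(H+r*np.array([np.cos(p),np.sin(p)])),T[2]]); print(phi,np.round(R.T@(K-T),3)[:2])
E
```

```text
clock: 15.78
tcp_pos: [0.5231, 0.1711, 0.0101]
orientation: [0.0, -0.215, 0.977, -0.0]
wrist_force: [0.0, -0.5, -0.1]
finger_gap: 0.0336
grip_force: 0.0
[0.52311713 0.17109462 0.01006735] [ 0.01908344 -0.54170083 -0.09080723]
38 [-0.    -0.001]
28 [-0.002 -0.012]
18 [-0.001 -0.023]
8 [ 0.001 -0.033]
-2 [ 0.005 -0.043]
-10 [ 0.009 -0.051]
-14 [ 0.012 -0.054]
-18 [ 0.015 -0.057]
-22 [ 0.018 -0.061]
-26 [ 0.021 -0.063]
-30 [ 0.025 -0.066]
-34 [ 0.028 -0.068]
```

In the tool's units: -0.054 m is -10.8, -0.051 m is -10.2, 0.7 rad is 14.

```bash
echo '{"plan": [[0,0,0,0,0,0],[-0.2,-1.2,0,0,0,0],[-0.4,-2.4,0,0,0,2],[-0.2,-4.6,0,0,0,5],[0.2,-6.6,0,0,0,8],[1,-8.6,0,0,0,11],[1.8,-10.2,0,0,0,13],[2.4,-10.8,0,0,0,14]]}' | python3 -m creep 0.018 20
python3 - <<'E'
from h import *
T,R=tool();st=env.get_state();print(T,st['wrist_force'],st['ft_torque'],st['finger_gap'],st['grip_force'])
H=np.array([.4748,.1319]);v=T[:2]-H;print(np.linalg.norm(v),np.degrees(np.arctan2(v[1],v[0])),R[:2,:2])
r=.062
for phi in (-14,-18,-22,-26,-30,-34,-38):
    p=np.radians(phi); K=np.array([*(H+r*np.array([np.cos(p),np.sin(p)])),T[2]]); print(phi,np.round(R.T@(K-T),4)[:2])
E
```

```text
clock: 16.77
tcp_pos: [0.5358, 0.1174, 0.0103]
orientation: [0.001, 0.134, 0.991, 0.001]
wrist_force: [-0.1, 4.2, -0.6]
finger_gap: 0.0178
grip_force: 1.9
[0.53576295 0.11736783 0.01030067] [-0.05533451  4.16457465 -0.6404171 ] [ 0.72044497 -0.22959458 -0.01101627] 0.017808857439447993 1.905612275004387
0.06267108415608595 -13.40778153983553 [[-0.96406019  0.26567146]
 [ 0.26567715  0.96405956]]
-14 [ 0.0007 -0.0007]
-18 [ 0.0007 -0.005 ]
-22 [ 0.001  -0.0093]
-26 [ 0.0017 -0.0136]
-30 [ 0.0026 -0.0178]
-34 [ 0.0039 -0.022 ]
-38 [ 0.0054 -0.026 ]
```

In the tool's units: -0.005 m is -1, -0.004 m is -0.8, 0.06 rad is 1.2.

```bash
echo '{"plan": [[0.14,-0.4,0,0,0,0],[0.14,-0.8,0,0,0,0.6],[0.14,-1,0,0,0,1.2],[0.14,-1,0,0,0,1.2]]}' | python3 -m creep
echo '{"plan": [[0,-0.4,0,0,0,0],[0.06,-0.8,0,0,0,1.2],[0.06,-0.8,0,0,0,1.2]]}' | python3 -m creep
echo '{"plan": [[0,-0.2,0,0,0,0],[0.06,-0.4,0,0,0,0],[0.06,-0.4,0,0,0,0]]}' | python3 -m creep
```

```text
clock: 17.27
tcp_pos: [0.5334, 0.1124, 0.0101]
orientation: [0.001, 0.163, 0.987, 0.0]
wrist_force: [3.8, 2.5, 2.7]
finger_gap: 0.0182
grip_force: 2.0
clock: 17.65
tcp_pos: [0.5314, 0.1086, 0.0098]
orientation: [0.001, 0.192, 0.981, 0.0]
wrist_force: [3.5, 3.0, 1.8]
finger_gap: 0.018
grip_force: 1.9
clock: 18.02
tcp_pos: [0.5299, 0.1069, 0.0095]
orientation: [0.0, 0.192, 0.981, -0.0]
wrist_force: [4.1, 2.5, 1.3]
finger_gap: 0.0183
grip_force: 1.9
```

```bash
for i in 1; do :; done; echo '{"plan": [[0.06,-0.3,0,0,0,0.4],[0.12,-0.6,0,0,0,0.8],[0.12,-0.6,0,0,0,0.8]]}' | python3 -m creep
echo '{"plan": [[0.06,-0.3,0,0,0,0.4],[0.12,-0.6,0,0,0,0.8],[0.12,-0.6,0,0,0,0.8]]}' | python3 -m creep
```

```text
clock: 18.4
tcp_pos: [0.528, 0.1042, 0.0095]
orientation: [0.0, 0.212, 0.977, -0.0]
wrist_force: [4.1, 2.4, 1.5]
finger_gap: 0.0182
grip_force: 1.8
clock: 18.77
tcp_pos: [0.5261, 0.1017, 0.0094]
orientation: [-0.0, 0.231, 0.973, -0.0]
wrist_force: [4.3, 1.7, 2.0]
finger_gap: 0.0178
grip_force: 1.8
```

```bash
echo '{"plan": [[0.08,-0.3,0,0,0,0.4],[0.16,-0.6,0,0,0,0.8],[0.16,-0.6,0,0,0,0.8]]}' | python3 -m creep
echo '{"plan": [[0.08,-0.2,0,0,0,0.4],[0.12,-0.4,0,0,0,0.6],[0.12,-0.4,0,0,0,0.6]]}' | python3 -m creep
python3 - <<'E'
from h import *
w=cam('wrist');s=cam('scene')
for p in (w,s):
  for l in ('knob_a','key','head_a'):
    for r in find(l,p,3): print(l,r[:3])
H=np.array([.4748,.1319])
for a in (-20,-25,-30):
    K=H+.062*np.array([np.cos(np.radians(a)),np.sin(np.radians(a))]);print(a,proj(w,[*K,.088]),proj(s,[*K,.088]))
E
```

```text
clock: 19.15
tcp_pos: [0.5239, 0.0994, 0.0094]
orientation: [-0.0, 0.251, 0.968, -0.0]
wrist_force: [4.0, 3.0, 0.1]
finger_gap: 0.0182
grip_force: 1.8
clock: 19.52
tcp_pos: [0.5227, 0.098, 0.0095]
orientation: [0.0, 0.265, 0.964, -0.0]
wrist_force: [4.1, 2.5, 1.0]
finger_gap: 0.018
grip_force: 1.9
knob_a (0.66, [0, 359, 78, 400], (np.float64(43.4), np.float64(377.8)))
knob_a (0.55, [305, 101, 362, 332], (np.float64(327.9), np.float64(267.1)))
key (0.81, [259, 1, 549, 207], (np.float64(394.3), np.float64(98.4)))
head_a (0.64, [293, 104, 362, 333], (np.float64(327.5), np.float64(209.4)))
head_a (0.64, [2, 355, 82, 398], (np.float64(40.7), np.float64(380.8)))
knob_a (0.59, [263, 183, 280, 191], (np.float64(269.8), np.float64(186.2)))
knob_a (0.58, [405, 277, 473, 339], (np.float64(440.4), np.float64(305.1)))
key (0.46, [240, 168, 271, 187], (np.float64(257.0), np.float64(176.9)))
head_a (0.53, [257, 175, 334, 227], (np.float64(295.9), np.float64(201.5)))
head_a (0.46, [316, 201, 330, 226], (np.float64(322.5), np.float64(212.0)))
-20 [362.98622233 324.20994017] [284.04902476 166.78557237]
-25 [348.97718497 325.88991721] [284.61761623 167.63650273]
-30 [334.91572318 326.55309115] [285.04832795 168.52450668]
```

```bash
python3 - <<'E'
from h import *
w=cam('wrist');save(w,'w10.png')
E
```

```text
(no output)
```

View pics/w10.png

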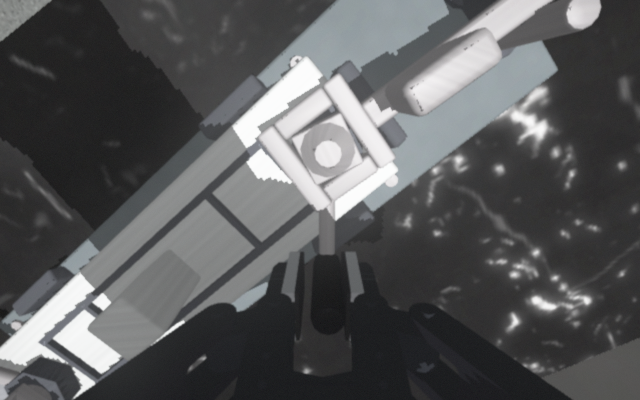

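```bash
python3 - <<'E'
from h import *
w=cam('wrist');T,R=tool();an=lambda v:np.degrees(np.arctan2(v[1],v[0]))
H=back(w,(328,152),.071);L1=back(w,(329,215),.041);L2=back(w,(328.5,245),.041);K=back(w,(328,320),.088)
print(H,an(L1-H),an(L2-H),an(L2-L1),an(K-H),np.linalg.norm((K-H)[:2]),an(T-H),np.linalg.norm((T-H)[:2]))
cv2.imwrite('pics/c10.png',cv2.cvtColor(cv2.resize(w['image'][60:260,230:430],(600,600),interpolation=cv2.INTER_CUBIC),cv2.COLOR_RGB2BGR))
g=cv2.cvtColor(w['image'],cv2.COLOR_RGB2GRAY)
for y in (240,): print(g[y,312:348])
ed=cv2.Canny(w['image'][100:205,270:390],40,120);l=cv2.HoughLinesP(ed,1,np.pi/360,14,minLineLength=18,maxLineGap=3)
for a in l[:,0][:25]:
    p=back(w,(a[0]+270,a[1]+100),.06);q=back(w,(a[2]+270,a[3]+100),.06);print(a+[270,100,270,100],round(an(q-p)%90,1))
E
```

```text
[0.47170338 0.13155949 0.071     ] -28.947657098527653 -29.68105419545669 -31.310260345237936 -30.720066147125923 0.06137106880275253 -33.36519485558652 0.060936215050909945
[ 78  71  69  68  67  69  74  90 100 104 106 107 108 110 111 111 112 111
 110 109 108 105  92  75  71  71  71  69  71  71  71  70  70  70  70  67]
[311 175 329 199] 5.0
[308 128 337 114] 84.4
[341 115 362 158] 86.8
[284 141 327 109] 4.9
[345 118 380 168] 5.8
[274 128 311 178] 4.5
[358 101 389 139] 10.8
[270 127 305 100] 5.2
[375 123 389 149] 0.3
[325 185 363 162] 1.3
[271 158 292 182] 8.5
[336 199 377 171] 5.1
[364 144 381 168] 6.2
[356 204 389 177] 10.8
[291 180 309 202] 6.6
[292 141 313 177] 88.4
[270 152 288 174] 6.7
[297 158 306 130] 40.3
[311 120 331 105] 5.1
[360 105 376 129] 5.4
[357 204 382 183] 11.6
[335 200 374 174] 4.5
[286 142 307 171] 4.0
[285 170 303 194] 4.2
[313 125 338 113] 84.2
```

In the tool's units: -0.0012 m is -0.24, 0.0003 m is 0.06.

```bash
echo '{"plan": [[0.06,-0.24,0,0,0,0],[0.06,-0.24,0,0,0,0]]}' | python3 -m creep
echo '{"plan": [[0.06,-0.24,0,0,0,0],[0.06,-0.24,0,0,0,0]]}' | python3 -m creep
echo '{"plan": [[0.06,-0.24,0,0,0,0],[0.06,-0.24,0,0,0,0]]}' | python3 -m creep
```

```text
clock: 20.27
tcp_pos: [0.5221, 0.0972, 0.0096]
orientation: [0.0, 0.265, 0.964, 0.0]
wrist_force: [5.0, 2.2, 0.1]
finger_gap: 0.018
grip_force: 2.0
clock: 20.52
tcp_pos: [0.5217, 0.0965, 0.0098]
orientation: [0.001, 0.265, 0.964, 0.0]
wrist_force: [5.6, 3.2, 0.8]
finger_gap: 0.0178
grip_force: 2.5
clock: 20.78
tcp_pos: [0.5212, 0.096, 0.01]
orientation: [0.001, 0.265, 0.964, 0.001]
wrist_force: [5.5, 3.7, 0.5]
finger_gap: 0.018
grip_force: 3.1
```

In the tool's units: -0.0015 m is -0.3, 0.0004 m is 0.08.

```bash
echo '{"plan": [[0.08,-0.3,0,0,0,0],[0.08,-0.3,0,0,0,0]]}' | python3 -m creep
echo '{"plan": [[0.08,-0.3,0,0,0,0],[0.08,-0.3,0,0,0,0]]}' | python3 -m creep
python3 - <<'E'
from h import *
T,R=tool();an=lambda v:np.degrees(np.arctan2(v[1],v[0]));H=np.array([.4730,.1317]);print(an(T[:2]-H),np.linalg.norm(T[:2]-H),env.get_state()['wrist_force'])
E
```

```text
clock: 21.02
tcp_pos: [0.5207, 0.0953, 0.0103]
orientation: [0.001, 0.265, 0.964, 0.001]
wrist_force: [6.9, 5.4, 0.8]
finger_gap: 0.0182
grip_force: 3.8
clock: 21.28
tcp_pos: [0.5203, 0.0947, 0.0106]
orientation: [0.002, 0.265, 0.964, 0.002]
wrist_force: [7.3, 6.5, 2.0]
finger_gap: 0.0181
grip_force: 4.6
-38.03460781961866 0.06000929651630144 [7.25705157 6.49989701 2.02462544]
```

In the tool's units: 0.0045 m is 0.9, 0.004 m is 0.8.

```bash
echo '{"plan": [[0,0.4,0,0,0,0],[0,0.8,0,0,0,0],[0,0.9,0,0,0,0],[0,0.9,0,0,0,0]]}' | python3 -m creep
```

```text
clock: 21.78
tcp_pos: [0.5195, 0.0971, 0.0093]
orientation: [-0.0, 0.265, 0.964, -0.0]
wrist_force: [1.3, 1.3, 0.6]
finger_gap: 0.0183
grip_force: 1.4
```

```bash
echo '{"plan": [[0,0.2,0,0,0,0],[0,0.2,0,0,0,0],[0,0.2,-8,0,0,0],[0,0.2,-18,0,0,0],[4,2,-28,0,0,3.6],[9,4.4,-28,0,0,7.2],[14,6.8,-28,0,0,10.8],[16.8,8.52,-28,0,0,14.4]]}' | python3 -m creep 0.03
echo '{"plan": [[0,0,0,0,0,3.6],[0,0,0,0,0,4.4],[0,0,0,0,0,4.4]]}' | python3 -m creep 0.05
python3 - <<'E'
from h import *
w=cam('wrist');T,R=tool();print(T,np.degrees(np.arctan2(R[1,0],R[0,0])))
an=lambda v:np.degrees(np.arctan2(v[1],v[0]))
for l in ('key','knob_a','head_a'):
    for r in find(l,w,2): print(l,r[:3])
r=find('key',w)[0][3]
for y in range(100,260,12):
    xs=np.nonzero(r[y])[0]; print(y,len(xs) and (xs.min(),xs.max()))
g=cv2.cvtColor(w['image'],cv2.COLOR_RGB2GRAY).astype(int)
for y in (115,130,190,200): print(y,g[y,300:346])
save(w,'w11.png')
E
```

```text
clock: 22.78
tcp_pos: [0.4682, 0.1772, 0.1494]
orientation: [-0.0, 0.59, 0.807, -0.001]
wrist_force: [-0.3, -0.9, 0.4]
finger_gap: 0.0299
grip_force: 0.0
clock: 23.15
tcp_pos: [0.4691, 0.1765, 0.1492]
orientation: [-0.0, 0.673, 0.74, -0.001]
wrist_force: [0.2, 0.6, 0.3]
finger_gap: 0.05
grip_force: 0.0
[0.46922525 0.17645595 0.14921232] 95.43075787512707
key (0.82, [299, 104, 343, 258], (np.float64(320.4), np.float64(191.7)))
key (0.63, [343, 242, 374, 294], (np.float64(362.4), np.float64(263.9)))
knob_a (0.68, [307, 224, 374, 296], (np.float64(361.0), np.float64(264.2)))
head_a (0.66, [308, 224, 373, 297], (np.float64(337.9), np.float64(249.6)))
100 0
112 (np.int64(313), np.int64(327))
124 (np.int64(313), np.int64(327))
136 (np.int64(313), np.int64(327))
148 (np.int64(313), np.int64(327))
160 (np.int64(314), np.int64(326))
172 (np.int64(314), np.int64(327))
184 (np.int64(314), np.int64(326))
196 (np.int64(313), np.int64(327))
208 (np.int64(313), np.int64(327))
220 (np.int64(298), np.int64(343))
232 (np.int64(298), np.int64(343))
244 (np.int64(300), np.int64(343))
256 (np.int64(300), np.int64(342))
115 [181 182 182 183 184 183 180 158 105  95  97  98 121 148 188 236 240 241
 243 243 244 245 246 247 246 236 200 168 183 185 186 186 186 187 187 188
 189 188 188 189 189 189 189 189 189 189]
130 [126 127 126 122 117 128 140 141 141 141 139 126 107 158 216 234 236 237
 239 240 241 243 243 245 244 234 193 135 111 127 171 211 225 237 242 244
 243 241 227 185 150 140 145 165 186 189]
190 [ 96  97  98 102 101  95  96  96  97  97  97 101 126 167 194 210 222 225
 227 230 231 232 233 233 230 221 198 172 172 185 186 185 175 154 152 164
 182 185 184 184 185 186 184 184 185 185]
200 [ 81  81  81  80  82  83  82  82  84  82  82  85 113 159 191 209 220 225
 227 230 231 230 231 232 227 214 190 146  94  83  83  82  84  85  82  83
  83  81  82  82  82  81  83  82  81  84]
```

```bash
echo '{"plan": [[0,0,10,0,0,0],[0,0,18,0,0,0],[0,0,23,0,0,0],[0,0,25.6,0,0,0],[0,0,25.6,0,0,0]]}' | python3 -m creep 0.05
echo '{"plan": [[0,0,0,0,0,0],[0,0,0,0,0,0],[0,0,0,0,0,0],[0,0,0,0,0,0],[0,0,-1,0,0,0],[0,0,-2,0,0,0],[0,0,-4,0,0,0]]}' | python3 -m creep 0 60
echo '{"plan": [[0,0,-10,0,0,0],[0,0,-20,0,0,0],[0,0,-22,0,0,0],[0,0,-22,0,0,0]]}' | python3 -m creep
python3 - <<'E'
from h import *
w=cam('wrist');T,R=tool();an=lambda v:np.degrees(np.arctan2(v[1],v[0]));print(T,an(R[:,0]))
g=cv2.cvtColor(w['image'],cv2.COLOR_RGB2GRAY).astype(int)
print(g[104:124,322])
for y in (130,200): print(y,g[y,300:346])
E
```

```text
clock: 24.02
tcp_pos: [0.4693, 0.1765, 0.021]
orientation: [-0.0, 0.673, 0.74, -0.001]
wrist_force: [-0.3, 0.2, 0.7]
finger_gap: 0.0502
grip_force: 0.0
clock: 24.9
tcp_pos: [0.4676, 0.1764, 0.041]
orientation: [-0.001, 0.673, 0.74, -0.002]
wrist_force: [-6.1, -0.2, -2.6]
finger_gap: 0.011
grip_force: 58.6
clock: 25.4
tcp_pos: [0.4716, 0.1769, 0.1529]
orientation: [0.001, 0.673, 0.739, 0.002]
wrist_force: [0.2, -0.2, -1.4]
finger_gap: 0.0116
grip_force: 59.2
[0.47028363 0.17664762 0.15144074] 95.36376338122766
[ 90  92  91  99 140 195 223 213 207 235 247 252 254 255 255 255 255 255
 255 255]
130 [136 117 111 111 112 110 115 145 183 208 238 249 253 254 254 254 254 254
 254 254 254 255 255 255 255 255 255 255 255 255 255 254 252 246 231 214
 198 186 188 209 232 234 233 234 233 233]
200 [115 116 115 117 116 114 117 118 119 146 203 238 248 252 253 252 252 252
 252 253 253 253 253 253 253 254 254 254 254 254 254 252 246 232 181 129
 123 123 123 124 133 145 155 177 199 201]
```

In the tool's units: -0.0865 m is -17.3, -0.084 m is -16.8.

```bash
echo '{"plan": [[-6,-6,0,0,0,0],[-12,-12,0,0,0,0],[-16.8,-17.3,4,0,0,0],[-16.8,-17.3,14,0,0,0],[-16.8,-17.3,24,0,0,0],[-16.8,-17.3,31,0,0,0],[-16.8,-17.3,34.4,0,0,0],[-16.8,-17.3,34.8,0,0,0]]}' | python3 -m creep
echo '{"plan": [[0,0,0.4,0,0,0],[0,0,0.6,0,0,0],[0,0,0.6,0,0,0]]}' | python3 -m creep
```

```text
clock: 26.45
tcp_pos: [0.389, 0.0848, -0.0247]
orientation: [-0.002, 0.673, 0.739, -0.002]
wrist_force: [-0.3, 0.0, -1.7]
finger_gap: 0.0108
grip_force: 60.1
clock: 26.82
tcp_pos: [0.3917, 0.085, -0.0251]
orientation: [0.0, 0.673, 0.74, 0.0]
wrist_force: [-1.4, 0.6, 2.2]
finger_gap: 0.011
grip_force: 60.6
```

```bash
echo '{"plan": [[0,0,-4,0,0,0],[6,-0.6,-4,0,0,0],[16.2,-1.3,-4,0,0,0],[16.2,-1.3,-4,0,0,0],[16.2,-1.3,-0.8,0,0,0],[16.2,-1.3,0.2,0,0,0],[16.2,-1.3,0.2,0,0,0]]}' | python3 -m creep
echo '{"plan": [[0,0,0,0,0,0],[0,0,0,0,0,0],[0,0,-6,0,0,0],[0,0,-16,0,0,0],[-6,6,-26,0,0,-3.6],[-12,12,-36,0,0,-7.2],[-18,18,-36,0,0,-10.8],[-24,22,-36,0,0,-14.4]]}' | python3 -m creep 0.03
echo '{"plan": [[0,0,0,0,0,-3.6],[0,0,0,0,0,-7.2],[0,0,0,0,0,-10.8],[0,0,0,0,0,-14.4],[0,0,0,0,0,-18],[0,0,0,0,0,-18.6],[0,0,0,0,0,-18.6]]}' | python3 -m creep 0.055
python3 - <<'E'
from h import *
w=cam('wrist');T,R=tool();an=lambda v:np.degrees(np.arctan2(v[1],v[0]));print(T,an(R[:,0]),env.get_state()['joint_pos'])
save(w,'w12.png')
for l in ('carrier','head_a','knob_a','key'):
    for r in find(l,w,3): print(l,r[:3])
for X in ([.4944,.0215,.08],[.4748,.1319,.071],[.514,-.089,.071]): print(proj(w,X))
E
```

```text
clock: 27.7
tcp_pos: [0.3776, 0.1647, -0.0255]
orientation: [-0.0, 0.673, 0.739, 0.0]
wrist_force: [-4.9, 1.0, 10.4]
finger_gap: 0.0112
grip_force: 62.8
clock: 28.7
tcp_pos: [0.5007, 0.0543, 0.1547]
orientation: [0.002, 0.367, 0.93, 0.0]
wrist_force: [0.4, 1.0, -0.4]
finger_gap: 0.0304
grip_force: 0.0
clock: 29.58
tcp_pos: [0.4982, 0.0557, 0.1534]
orientation: [-0.0, -0.085, 0.996, -0.0]
wrist_force: [-0.9, 0.8, -1.0]
finger_gap: 0.0547
grip_force: 0.0
[0.49816402 0.0557078  0.15341054] -170.21693542402159 [-4.88950114e-02  1.86664015e-01 -2.14656798e-01  1.16960273e+00
 -3.15940910e-05 -2.19641697e-01]
carrier (0.62, [79, 101, 429, 249], (np.float64(279.3), np.float64(166.1)))
head_a (0.83, [356, 154, 428, 247], (np.float64(393.6), np.float64(191.5)))
head_a (0.7, [78, 99, 429, 250], (np.float64(279.5), np.float64(166.2)))
head_a (0.68, [79, 103, 187, 187], (np.float64(140.2), np.float64(147.3)))
knob_a (0.66, [356, 150, 422, 244], (np.float64(382.5), np.float64(200.1)))
knob_a (0.6, [78, 104, 183, 191], (np.float64(133.1), np.float64(133.9)))
key (0.59, [383, 43, 536, 92], (np.float64(446.7), np.float64(70.4)))
[281.37283192 186.82008707]
[416.29285735 183.19400971]
[149.15569824 184.65872104]
```

```bash
python3 - <<'E'
from h import *
w=cam('wrist');g=cv2.cvtColor(w['image'],cv2.COLOR_RGB2GRAY).astype(int)
sub=g[130:225:4,235:335:4]
for i,r in enumerate(sub): print(130+4*i,' '.join('%3d'%v for v in r))
E
```

```text
130 107 107 107 106 103 104 105 105 105 105 105 105 106 104 105 105 106 106 106 107 108 109 109 110 112
134 148 147 147 147 146 147 146 147 146 147 146 147 147 148 149 148 148 148 150 150 149 149 150 151 198
138 147 146 146 146 146 147 147 148 148 147 147 148 148 150 149 150 151 152 152 152 154 153 154 156 155
142 152 151 150 151 150 149 151 151 150 151 150 150 149 149 150 151 151 151 153 153 154 153 153 155 154
146 149 148 148 149 148 146 147 147 147 146 146 146 146 147 148 147 147 147 148 148 148 151 151 152 151
150  88  90  88  88  85  87  83  85  83  84  84  83  84  84  84  82  84  85  86  85  87  87  89  92  90
154 138 150 149 151 150 151 150 150 150 151 151 151 151 151 152 152 153 151 153 155 154 155 155 156 156
158 132 153 154 153 152 152 152 152 152 151 147 145 146 147 147 147 151 151 151 152 153 154 153 154 154
162 119 154 154 153 152 153 151 152 152 147 136 137 138 136 138 136 143 153 153 154 154 154 155 154 156
166 114 165 243 238 154 151 152 151 150 136 138 137 139 140 137 135 140 152 153 152 160 154 160 170 156
170 129 251 251 251 251 251 164 148 149 154 150 153 155 154 
[... 695 characters left out ...]
 252 252 252 251 252 252 251 252 252 252 252 252 252 252 252 253 252 253 253
202 252 252 252 252 252 252 252 252 252 252 252 252 252 252 252 252 252 253 253 253 253 253 253 253 253
206 183 183 183 183 183 183 181 183 185 184 183 184 185 185 187 187 188 189 189 188 190 190 190 192 191
210 179 177 176 177 179 177 176 176 177 177 177 179 180 179 178 178 180 180 181 182 185 183 184 185 184
214  95  85  82  83  82  82  83  83  82  82  85  84  85  83  82  82  84  85  83  89  96  97  92  91  92
218 102  87  81  79  80  78  81  85  83  80  78  80  78  76  76  77  79  79  80  83  81  81  84  82  83
222 181 103  86  87  79  79  84 166 169  81  78  77  76  77  76  79  90 110  98  87  81  81  83  81  82
```

```bash
python3 - <<'E'
from h import *
w=cam('wrist');T,R=tool();g=cv2.cvtColor(w['image'],cv2.COLOR_RGB2GRAY).astype(int)
P=back(w,(280.8,182.5),.08);print('post',P,'in tool',R.T@(P-T))
for c in (262,305): print(g[126:136,c],g[186:194,c],g[200:209,c],g[146:156,c])
q=[back(w,(281,y),.038) for y in (150.5,190)];print('borders mid',(q[0]+q[1])/2,np.linalg.norm(q[0]-q[1]))
H=[]
gg=w['image']
for c,(x,y) in (('a',(416,183)),('b',(149,184))):
    print(c); 
    for yy in range(y-16,y+13,4): print(yy,' '.join('%3d'%v for v in g[yy,x-24:x+26:3]))
E
```

```text
post [0.49105362 0.02073247 0.08      ] in tool [ 0.01311793 -0.03336285  0.07353305]
[ 94  94  93  95 110 125 132 139 147 148] [251 251 229 143 124 140 142 157] [252 252 252 252 250 230 185 177 176] [146 125  93  85  84  89 113 140 149 153]
[ 95  95  96  96 111 127 132 141 149 150] [252 251 229 143 124 142 145 160] [252 253 252 252 251 232 188 181 180] [148 126  94  85  86  88 115 142 152 155]
borders mid [0.4916038  0.01587395 0.038     ] 0.03758643821307326
a
167 124 142 104 120 212 243 203 180 173 177 178 135 133 135 144 178 175
171 161 109 107 128 207 173 173 174 176 180 184 237 207 136 152 179 176
175 158 105 118 148 173 173 173 173 226 210 183 202 145 135 163 178 175
179 112 106 121 198 174 174 207 245 244 244 219 185 136 134 174 176 176
183 129 143 133 235 180 179 205 245 245 242 200 131 136 134 175 177 174
187 200 152 181 240 224 185 182 187 195 199 221 126 137 134 178 178 177
191 235 238 254 254 253 247 236 219 242 238 149 130 134 141 178 178 180
195 247 254 254 254 254 254 254 254 254 254 184 163 175 177 178 179 178
b
168  71  71  73  74  76 216 207 167 166 170 176 199 224 191 118 109 109
172  71  71  73  72  73 155 164 165 171 171 180 180 183 214 124 115 130
176  71  72  73  74  73 124 169 222 219 187 183 184 185 188 128 117 134
180  71  71  75  76  75  90 218 223 222 223 175 189 188 190 130 118  92
184  72  72  73  78  79  76 197 221 222 220 177 192 190 198 160 121 115
188  70  73  72  71  73  71 193 206 183 181 183 191 198 224 184 127 130
192  69  69  71  72  71  71  73  94 105  93 248 250 250 250 250 250 250
196  69  70  70  70  71  73  73  72  72  70 234 250 250 250 250 250 251
```

```bash
python3 - <<'E'
from h import *
w=cam('wrist');T,R=tool()
a=back(w,(415.5,180.5),.071);b=back(w,(147.5,181.2),.071);m=(a+b)/2
print(a,b,np.linalg.norm(a-b),m,np.degrees(np.arctan2(*(a-b)[1::-1])))
P=np.array([(m[0]+.4911)/2,(m[1]+.0207)/2,T[2]]);print(P,R.T@(P-T),np.degrees(np.arctan2(R[1,0],R[0,0])))
E
```

```text
[0.47258561 0.13082835 0.071     ] [ 0.51163847 -0.09021794  0.071     ] 0.2244695675883383 [0.49211204 0.0203052  0.071     ] 100.01921391595906
[0.49160602 0.0205026  0.15352757] [ 1.26042212e-02 -3.36940561e-02 -6.76683167e-08] -170.0969065055423
```

In the tool's units: 0.03 m is 6, 0.15 m is 30.

```bash
echo '{"plan": [[1.2,-3.4,6,0,0,0],[2.52,-6.74,12,0,0,0],[2.52,-6.74,20,0,0,0],[2.52,-6.74,26,0,0,0],[2.52,-6.74,29.4,0,0,0],[2.52,-6.74,30,0,0,0],[2.52,-6.74,30,0,0,0]]}' | python3 -m creep 0.055
echo '{"plan": [[0,0,0,0,0,0],[0,0,0,0,0,0],[0,0,0,0,0,0],[0,0,0,0,0,0],[0,0,-0.6,0,0,0],[0,0,-1.2,0,0,0],[0,0,-1.2,0,0,0]]}' | python3 -m creep 0 110
```

```text
clock: 30.85
tcp_pos: [0.492, 0.0204, 0.0039]
orientation: [0.0, -0.086, 0.996, -0.0]
wrist_force: [0.4, -0.1, -1.0]
finger_gap: 0.0551
grip_force: 0.0
clock: 31.72
tcp_pos: [0.4906, 0.0205, 0.0089]
orientation: [-0.001, -0.087, 0.996, 0.0]
wrist_force: [-0.2, 0.9, -9.4]
finger_gap: 0.0229
grip_force: 108.1
```

The manual's scale: shifts go in units of 5 mm and turns go in units of 0.05 rad. Converting my numbers, -0.024 m is -4.8, -0.012 m is -2.4, 1.05 rad is 21.

```bash
echo '{"plan": [[0,0,-2.4,0,0,0],[0,0,-4.8,0,0,0],[0,0,-4.8,0,0,3],[0,0,-4.8,0,0,6.6],[0,0,-4.8,0,0,10.2],[0,0,-4.8,0,0,13.8],[0,0,-4.8,0,0,17.4],[0,0,-4.8,0,0,21]]}' | python3 -m creep
echo '{"plan": [[0,0,0,0,0,3.6],[0,0,0,0,0,7.2],[0,0,0,0,0,10.8],[0,0,0,0,0,14.4],[0,0,0,0,0,18],[0,0,0,0,0,21.6],[0,0,0,0,0,24],[0,0,0,0,0,24]]}' | python3 -m creep
echo '{"plan": [[0,0,0,0,0,3.6],[0,0,0,0,0,7.2],[0,0,0,0,0,10.8],[0,0,0,0,0,14.4],[0,0,0,0,0,16],[0,0,0,0,0,17],[0,0,0,0,0,17.82],[0,0,0,0,0,17.82]]}' | python3 -m creep
python3 - <<'E'
from h import *
w=cam('wrist');save(w,'w13.png');T,R=tool();st=env.get_state();print(T,np.degrees(np.arctan2(R[1,0],R[0,0])),st['joint_pos'][5],st['finger_gap'],st['wrist_force'])
H=np.array([.494,.021]);print('to nest',R.T@(np.array([*H,T[2]])-T))
g=cv2.cvtColor(w['image'],cv2.COLOR_RGB2GRAY).astype(int)
u=R[:2,1]
for n,s in (('+y',1),('-y',-1)):
    X=T[:2]+s*.112*u; p=proj(w,[*X,T[2]+.0289+.04]);print(n,p)
    x,y=np.round(p).astype(int)
    for yy in range(y-20,y+20,4): print(yy,' '.join('%3d'%v for v in g[yy,max(x-30,0):x+30:4]))
E
```

```text
clock: 32.72
tcp_pos: [0.492, 0.0204, 0.0345]
orientation: [0.001, 0.427, 0.904, 0.0]
wrist_force: [0.7, -0.8, -9.0]
finger_gap: 0.023
grip_force: 108.6
clock: 33.72
tcp_pos: [0.492, 0.0204, 0.0343]
orientation: [0.0, 0.861, 0.508, 0.0]
wrist_force: [-1.3, -0.3, -9.9]
finger_gap: 0.0226
grip_force: 108.6
clock: 34.72
tcp_pos: [0.4918, 0.0204, 0.0339]
orientation: [0.0, 0.996, 0.088, 0.0]
wrist_force: [-0.3, -0.0, -9.7]
finger_gap: 0.0229
grip_force: 108.6
[0.49176789 0.02042403 0.03386636] 10.088403000557763 2.843797680078902 0.022597788054552714 [  0.80480537  -0.50114604 -10.3179944 ]
to nest [ 2.29849279e-03 -1.76068713e-04  9.93653980e-07]
+y [595.75400655 304.65361116]
285 164 166 168 173 165 165 163 163 158 148  51  52 226 229 105
289 164 164 167 167 163 166 183 185 180 149  50  49 227 227  76
293 160 160 169 144 166 190 195 191 195 181  51  52  56  48  47
297 155 159 162 125 191 194 192 197 192 189  50  52  51  47  50
301 151 153 151 155 190 195 193 194 190 190 177 149 150 175 177
305 146 141 143 146 193 190 196 192 186 175 183 183 180 183 172
309 172 169 163 166 170 188 177 1
[... 193 characters left out ...]
8 174 172 172 173 172 175 178
-y [ 50.14697471 305.19008556]
285  46  45  50  61  46  53 165 166 157 158 156 152 155 150 151
289  47  48  49  53  44  59 174 192 184 168 152 146 151 148 147
293  46  45  45  45  47  73 190 196 191 196 186 143 146 145 141
297  47  45  49  48  48  90 190 195 192 195 192 171  94 142 138
301  46  47  48  50  50  55 189 192 195 191 193 181  90 134 136
305  47  47  51  49  51  55  61 176 196 191 195 142 129 133 136
309  94  93  91  90  89  84  83  78  78  96  88  86  77  79  60
313 124 112 118 113 108 105 100 102 100 101 100  97  95  94  93
317 197 195 194 192 190 188 184 181 177 173 167 161 145 144 137
321 195 194 194 193 193 194 193 193 193 195 194 194 194 194 194
```

```bash
python3 - <<'E'
from h import *
w=cam('wrist');T,R=tool();g=cv2.cvtColor(w['image'],cv2.COLOR_RGB2GRAY)
C=[]
for x0,x1 in ((565,615),(35,80)):
    sub=g[280:322,x0:x1]; m=((sub>180)&(sub<200)).astype(np.uint8); m=cv2.morphologyEx(m,cv2.MORPH_OPEN,np.ones((3,3)))
    n,l,s,c=cv2.connectedComponentsWithStats(m); 
    for i in range(1,n):
        if s[i,4]>60: print(x0,s[i]+[x0,280,0,0,0],c[i]+[x0,280])
for z in (.098,.101,.104):
    a=back(w,(590,298.5),z);b=back(w,(53.5,298.5),z);m=(a+b)/2;print(z,np.linalg.norm(a-b),R.T@(m-T),np.degrees(np.arctan2(*(a-b)[1::-1])))
E
```

```text
565 [580 289  23  22 370] [591.38108108 298.72162162]
35 [ 42 289  23  19 330] [ 52.82121212 297.83030303]
35 [ 35 317  45   5 172] [ 53.93023256 319.47093023]
0.098 0.22768908220385373 [-0.00013465 -0.00045248 -0.06422727] -79.98027207873481
0.101 0.2219177387033066 [ 0.00195619 -0.00045133 -0.06722656] -79.98027207873479
0.104 0.21614639520275955 [ 0.00404703 -0.00045018 -0.07022584] -79.98027207873479
```

In the tool's units: 0.0015 m is 0.3, 0.027 m is 5.4.

```bash
echo '{"plan": [[0.3,0,0,0,0,0],[0.3,0,2,0,0,0],[0.3,0,3.6,0,0,0],[0.3,0,4.8,0,0,0],[0.3,0,5.4,0,0,0],[0.3,0,5.4,0,0,0]]}' | python3 -m creep
echo '{"plan": [[0,0,0.3,0,0,0],[0,0,0.6,0,0,0],[0,0,0.6,0,0,0]]}' | python3 -m creep
```

```text
clock: 35.58
tcp_pos: [0.4929, 0.0207, 0.0062]
orientation: [-0.0, 0.996, 0.087, -0.0]
wrist_force: [-0.1, -0.2, -9.4]
finger_gap: 0.0226
grip_force: 108.6
clock: 35.95
tcp_pos: [0.4937, 0.0207, 0.0047]
orientation: [0.0, 0.996, 0.087, 0.001]
wrist_force: [-1.9, 1.0, 2.8]
finger_gap: 0.0228
grip_force: 110.2
```

```bash
echo '{"plan": [[0,0,0,0,0,0],[0,0,0,0,0,0],[0,0,-6,0,0,0],[0,0,-16,0,0,-1],[0,-6,-26,0,0,-4],[-4,-12,-29.2,0,0,-7.6],[-8,-20,-29.2,0,0,-11.2],[-12,-26,-29.2,0,0,-14.8]]}' | python3 -m creep 0.055
echo '{"plan": [[0,-4,0,0,0,-3.6],[1,-8,0,0,0,-7.2],[1,-8,0,0,0,-10.8],[1,-8,0,0,0,-14.4],[1,-8,0,0,0,-15],[1,-8,0,0,0,-15]]}' | python3 -m creep
python3 - <<'E'
from h import *
w=cam('wrist');save(w,'w14.png');T,R=tool();print(T,np.degrees(np.arctan2(R[1,0],R[0,0])),env.get_state()['joint_pos'][5])
K=np.array([.3776,.1647,T[2]]);print('to key',R.T@(K-T))
for l in ('key','knob_a','head_a'):
    for r in find(l,w,3): print(l,r[:3])
th=np.radians(95.4);u=np.array([np.cos(th),np.sin(th)])
print('pred end',proj(w,[*(K[:2]+.0746*u),.01]))
E
```

```text
clock: 36.95
tcp_pos: [0.4115, 0.1396, 0.1503]
orientation: [0.0, 0.896, 0.444, 0.001]
wrist_force: [0.4, -0.3, 0.2]
finger_gap: 0.0548
grip_force: 0.0
clock: 37.7
tcp_pos: [0.3832, 0.1668, 0.1497]
orientation: [0.0, 0.674, 0.738, 0.0]
wrist_force: [0.0, 0.1, -0.2]
finger_gap: 0.0552
grip_force: 0.0
[0.38308142 0.16674236 0.14957629] 95.19050858883779 1.698103986357068
to key [-1.53809168e-03 -5.64370741e-03 -2.30193777e-06]
key (0.67, [297, 103, 335, 240], (np.float64(316.6), np.float64(184.1)))
knob_a (0.79, [396, 195, 503, 243], (np.float64(453.5), np.float64(212.9)))
head_a (0.7, [396, 194, 506, 248], (np.float64(443.3), np.float64(220.8)))
pred end [315.34735139 103.67938143]
```

```bash
python3 - <<'E'
from h import *
w=cam('wrist');g=cv2.cvtColor(w['image'],cv2.COLOR_RGB2GRAY).astype(int)
x,y=np.round(proj(w,[.4745,.1315,.071])).astype(int);print(x,y)
for yy in range(y-22,y+24,3): print(yy,' '.join('%3d'%v for v in g[yy,x-24:x+26:3]))
E
echo '{"plan": [[-0.3,-1.12,12,0,0,0],[-0.3,-1.12,22,0,0,0],[-0.3,-1.12,30,0,0,0],[-0.3,-1.12,34.4,0,0,0],[-0.3,-1.12,34.9,0,0,0],[-0.3,-1.12,34.9,0,0,0]]}' | python3 -m creep 0.05
echo '{"plan": [[0,0,0,0,0,0],[0,0,0,0,0,0],[0,0,0,0,0,0],[0,0,0,0,0,0],[0,0,0,0,0,0],[0,0,-8,0,0,0],[0,0,-18,0,0,0],[0,0,-28,0,0,0]]}' | python3 -m creep 0 60
```

```text
422 244
222  74  69  89 113 113 116 115 116  96  97 108 184 212 192 228 239 232
225  71 108  77 108  96 100 102 101 106 106 108 118 219 242 240 239 229
228  71 102  74  96 111 110 114 114 117 126 144 154 238 243 241 238 221
231  71 113  75  97 196 196 175 172 175 176 187 201 240 243 241 238 213
234  73 115  74  98 190 161 162 170 175 177 173 187 240 243 241 239 209
237  74 103  75  97 159 159 159 168 174 175 174 174 239 243 241 238 204
240 124  92  75  98 148 151 158 168 197 198 176 173 240 243 241 238 199
243 241 192  77  98 146 147 151 203 205 204 195 190 240 242 241 239 213
246 242 242 232 106 167 142 144 201 204 203 182 191 221 242 242 238 166
249 201 193 162 110 200 173 142 149 177 174 195 179 133 242 241 239 174
252 114 118 121 126 138 151 165 181 210 215 218 106 139 242 242 239 141
255 239 240 237 239 242 240 242 241 244 242 237  96 139 241 241 239 121
258 227 241 237 239 242 240 241 242 244 242 218  99 146 241 241 239 117
261 153 240 237 239 241 240 242 241 244 242 236 102 153 241 241 239 145
264 119 236 237 239 241 240 241 241 244 242 235  99 154 241 241 240 168
267 115 116  99 102 222 240 240 241 244 242 216 103 169 240 240 240 169
clock: 38.7
tcp_pos: [0.378, 0.1649, -0.0245]
orientation: [0.0, 0.674, 0.739, 0.0]
wrist_force: [-0.6, 0.5, -0.3]
finger_gap: 0.0499
grip_force: 0.0
clock: 39.7
tcp_pos: [0.3767, 0.1646, 0.1162]
orientation: [-0.0, 0.673, 0.739, -0.0]
wrist_force: [0.6, -0.1, -2.1]
finger_gap: 0.011
grip_force: 58.9
```

```bash
python3 - <<'E'
from h import *
w=cam('wrist');T,R=tool();g=cv2.cvtColor(w['image'],cv2.COLOR_RGB2GRAY).astype(int);print(T,np.degrees(np.arctan2(R[1,0],R[0,0])))
print(g[104:122,321]);
for y in (125,205): print(y,g[y,300:346])
for r in (110,112,114): print(r,R.T@(back(w,(321.5,r),T[2]+.035)-T))
X=np.array([.4677,.1758,T[2]]);print('to target',R.T@(X-T))
E
```

```text
[0.38057866 0.16554403 0.12249081] 95.33754149737406
[ 63  63  63  64  64  63  66  86 126 166 189 201 217 225 226 227 226 227]
125 [ 69  70  71  70  70  70  69  71  74 107 150 175 198 215 221 221 223 223
 223 225 226 226 226 226 227 229 229 230 231 232 231 229 220 201 175 134
  82  70  70  68  65  65  62  61  60  62]
205 [ 55  56  55  55  55  55  52  54  54  62 103 152 179 196 205 205 204 203
 204 206 206 207 208 209 210 212 215 217 220 220 220 212 191 172 136  71
  52  53  50  53  50  50  49  50  51  51]
110 [ 0.07502396 -0.00334017 -0.03495151]
112 [ 0.07422    -0.0033414  -0.03495236]
114 [ 0.07341302 -0.00334263 -0.03495322]
to target [0.00210721 0.08769437 0.00075495]
```

In the tool's units: 0.0903 m is 18.06, 0.0025 m is 0.5, -0.083 rad is -1.66.

```bash
echo '{"plan": [[0.2,8,0,0,0,-0.8],[0.5,16,0,0,0,-1.6],[0.5,18.06,4,0,0,-1.66],[0.5,18.06,9.8,0,0,-1.66],[0.5,18.06,9.8,0,0,-1.66],[0.5,18.06,9.8,0,0,-1.66],[0.5,18.06,9.8,0,0,-1.66]]}' | python3 -m creep
python3 - <<'E'
from h import *
cam('side');w=cam('wrist');save(w,'w15.png');T,R=tool();g=cv2.cvtColor(w['image'],cv2.COLOR_RGB2GRAY).astype(int);print(T,np.degrees(np.arctan2(R[1,0],R[0,0])))
for y in (145,155,165): print(y,' '.join('%d'%v for v in g[y,280:366:2]))
print(g[104:122,322], g[140:172,295],g[140:172,350])
for y in (125,205): print(y,g[y,300:346])
E
```

```text
clock: 40.62
tcp_pos: [0.468, 0.1759, 0.0672]
orientation: [0.001, 0.642, 0.767, 0.001]
wrist_force: [0.3, 0.4, -1.9]
finger_gap: 0.0109
grip_force: 59.1
[0.46786779 0.17584074 0.06711315] 100.08871816656956
145 232 232 182 137 151 226 245 252 253 249 234 159 154 148 126 215 251 254 254 254 255 255 255 255 255 255 254 243 186 158 158 162 183 224 247 249 232 195 211 238 238 238 238
155 232 233 229 244 251 252 253 254 254 254 254 254 228 131 122 212 250 254 254 254 255 255 255 255 255 255 254 240 132 146 247 253 253 254 254 254 254 254 254 252 238 240 240
165 230 230 231 231 232 231 231 234 225 147 141 142 141 142 145 203 250 254 254 254 254 254 255 255 255 255 254 242 237 238 238 238 238 237 234 236 239 238 239 238 239 239 238
[ 94  93  94  94  95  95 100 131 193 237 249 253 254 255 255 255 255 255] [166 163 167 188 237 253 255 255 255 255 255 255 255 254 254 254 254 253
 253 253 253 252 251 248 240 234 232 230 231 231 231 231] [176 175 175 177 203 249 255 255 255 255 255 255 255 255 255 254 254 254
 254 254 253 253 252 251 245 236 239 240 240 240 240 240]
125 [135 135 135 136 136 136 137 138 141 172 223 236 246 254 254 254 255 255
 255 255 255 255 255 255 255 255 255 255 255 255 255 255 254 253 245 230
 229 236 236 236 237 236 234 235 234 236]
205 [136 136 136 137 137 136 138 137 138 141 176 227 245 252 253 253 253 253
 253 253 253 253 254 254 254 254 254 254 254 254 254 254 251 244 232 228
 234 234 235 235 235 234 234 234 235 236]
```

In the tool's units: 0.022 m is 4.4, 0.041 m is 8.2.

```bash
echo '{"plan": [[0,0,2.4,0,0,0],[0,0,4.4,0,0,0],[0,0,6,0,0,0],[0,0,7.2,0,0,0],[0,0,7.2,0,0,0],[0,0,8.2,0,0,0],[0,0,8.2,0,0,0]]}' | python3 -m creep
echo '{"plan": [[0,0,0.4,0,0,0],[0,0,0.8,0,0,0],[0,0,0.8,0,0,0]]}' | python3 -m creep
```

```text
clock: 41.6
tcp_pos: [0.467, 0.1756, 0.0248]
orientation: [-0.0, 0.642, 0.767, -0.0]
wrist_force: [-0.2, 0.8, -2.2]
finger_gap: 0.011
grip_force: 59.2
clock: 41.98
tcp_pos: [0.4676, 0.1758, 0.0226]
orientation: [0.001, 0.642, 0.767, 0.001]
wrist_force: [-3.5, 0.9, 10.9]
finger_gap: 0.0112
grip_force: 61.0
```

In the tool's units: -0.13 m is -26, -0.08 m is -16.

```bash
echo '{"plan": [[0,0,-0.2,0,0,0],[0,0,-0.2,0,0,0],[0,0,-0.2,0,0,0],[0,0,-6,0,0,0],[0,0,-16,0,0,0],[0,0,-26,0,0,0],[0,0,-26,0,0,0],[0,0,-26,0,0,0]]}' | python3 -m creep 0.03
python3 - <<'E'
from h import *
cam('side');w=cam('wrist');save(w,'w16.png');T,R=tool();print(T,np.degrees(np.arctan2(R[1,0],R[0,0])))
for l in ('key','knob_a'):
    for r in find(l,w,2): print(l,r[:3])
H=np.array([.4755,.1311]);u=R[:2,0]
for a in (0,.1):
    th=np.radians(99.9-60)-a; K=H+.062*np.array([np.cos(th),np.sin(th)]); print(a,K,proj(w,[*K,.088]))
print('key end if seated',proj(w,[*(H+.12*u),.057]),'cone',proj(w,[*H,.071]))
g=cv2.cvtColor(w['image'],cv2.COLOR_RGB2GRAY).astype(int)
for y in range(192,262,4): print(y,' '.join('%3d'%v for v in g[y,290:412:4]))
E
```

```text
clock: 42.98
tcp_pos: [0.467, 0.1756, 0.1506]
orientation: [-0.0, 0.642, 0.766, -0.0]
wrist_force: [0.9, -0.3, -0.1]
finger_gap: 0.0297
grip_force: 0.0
[0.46601289 0.17540267 0.14945267] 100.08214379180122
key (0.65, [299, 101, 348, 258], (np.float64(324.2), np.float64(193.8)))
knob_a (0.82, [347, 201, 399, 229], (np.float64(378.7), np.float64(213.9)))
knob_a (0.28, [311, 197, 401, 252], (np.float64(354.1), np.float64(224.7)))
0 [0.52306424 0.17086988] [390.37150682 220.14637295]
0.1 [0.52679698 0.16592269] [393.39740542 226.50897056]
key end if seated [323.45804402 103.10763966] cone [323.39564217 245.54436758]
192 103 105 101  92 106  94  94 210 238 244 221 149 119 162 168 205 204 204 205 204 190  82  93 142 104  83  76  73  77  73  69
196 103 104  98  91  91  92  93 209 240 243 219 111 129 153 153 204 204 205 204 189 107  80  88  92 155 114  80  75  90  84  72
200 105 105 100  89  89  88  89 208 239 242 215  94  92  96 132 204 204 201 120 107 106  75  71  55  60 111  79  78  99  95  75
204 106 122 117 117 120 119 118 207 239 239 209 119 120 121 121 183 131 110 110 110 102  95  57 
[... 1123 characters left out ...]
 254 233 100 138 128  80  77  76  74  72  70  70  69  67  64
244 159 164 166 135 135 125 130 134 221 239 211 206 223 237 245 254 254 216 103 140 128  79  78  77  73  74  72  71  68  68  63
248 158 163 166 135 136 131 135 148 236 237 195 225 223 236 247 254 254 182  99 138 123  81  80  80  75  75  72  72  70  77  64
252 129 165 166 138 137 176 213 230 217 223 236 237 229 228 246 254 235 138 121 135 120  82  80  79  76  74  73  71  68  66  67
256  72 166 167 143 141 144 240 240 241 241 242 241 242 242 249 254 111 106 145 145 111  82  80  79  77  74  73  71  70  68  66
260  72 166 168 123 191 253 253 253 254 254 254 254 253 155 254 254 103  82 146 145 129  83  85  78  74  75  72  70  68  69  70
```

In the tool's units: 0.054 m is 10.8, -0.0145 m is -2.9, -1.44 rad is -28.8.

```bash
echo '{"plan": [[0,2,0,0,0,-3.6],[-1,4,0,0,0,-7.2],[-2,6,0,0,0,-10.8],[-2.9,8,0,0,0,-14.4],[-2.9,10,0,0,0,-18],[-2.9,10.8,0,0,0,-21.6],[-2.9,10.8,0,0,0,-25.2],[-2.9,10.8,0,0,0,-28.8]]}' | python3 -m creep 0.034 
echo '{"plan": [[0,0,0,0,0,-3.6],[0,0,0,0,0,-7.2],[0,0,0,0,0,-7.72],[0,0,0,0,0,-7.72]]}' | python3 -m creep
python3 - <<'E'
from h import *
w=cam('wrist');T,R=tool();print(T,np.degrees(np.arctan2(R[1,0],R[0,0])))
d=np.array([.523,.171,T[2]])-T; print('to knob in tool',R.T@d)
for r in find('knob_a',w,3): print(r[:3])
E
```

```text
clock: 44.18
tcp_pos: [0.5222, 0.1707, 0.1497]
orientation: [-0.001, -0.026, 1.0, -0.0]
wrist_force: [1.0, 0.2, 0.1]
finger_gap: 0.0337
grip_force: 0.0
clock: 44.68
tcp_pos: [0.5225, 0.1708, 0.1504]
orientation: [-0.001, -0.213, 0.977, 0.0]
wrist_force: [0.2, -0.3, 0.4]
finger_gap: 0.0339
grip_force: 0.0
[0.52260462 0.1707887  0.15057336] -155.42306226299135
to knob in tool [-4.47445518e-04  2.77074528e-05 -3.08963995e-07]
(0.59, [22, 0, 97, 71], (np.float64(57.3), np.float64(33.8)))
(0.59, [304, 114, 324, 210], (np.float64(316.4), np.float64(184.0)))
```

Same as the first time; descend, cage and swing.

```bash
echo '{"plan": [[0,0,10,0,0,0],[0,0,18,0,0,0],[0,0,24,0,0,0],[0,0,27,0,0,0],[0,0,28.2,0,0,0],[0,0,28.2,0,0,0]]}' | python3 -m creep
echo '{"plan": [[0,0,0,0,0,0],[-0.2,-1.2,0,0,0,0],[-0.4,-2.4,0,0,0,2],[-0.2,-4.6,0,0,0,5],[0.2,-6.6,0,0,0,8],[1,-8.6,0,0,0,11],[1.8,-10.2,0,0,0,13],[2.4,-10.8,0,0,0,14]]}' | python3 -m creep 0.018 20
echo '{"plan": [[0.14,-0.4,0,0,0,0],[0.14,-0.8,0,0,0,0.6],[0.14,-1.2,0,0,0,1.2],[0.14,-1.6,0,0,0,1.8],[0.2,-1.86,0,0,0,2.4],[0.2,-1.86,0,0,0,2.4]]}' | python3 -m creep
python3 - <<'E'
from h import *
T,R=tool();st=env.get_state();print(T,st['wrist_force'],st['finger_gap'])
H=np.array([.4750,.1311]);v=T[:2]-H;print(np.linalg.norm(v),np.degrees(np.arctan2(v[1],v[0])))
r=.062
for phi in (-22,-26,-30,-34,-38):
    p=np.radians(phi); K=np.array([*(H+r*np.array([np.cos(p),np.sin(p)])),T[2]]); print(phi,np.round(R.T@(K-T),4)[:2])
E
```

```text
clock: 45.52
tcp_pos: [0.5234, 0.1709, 0.0106]
orientation: [0.0, -0.214, 0.977, -0.0]
wrist_force: [-0.3, 1.2, 0.3]
finger_gap: 0.0341
grip_force: 0.0
clock: 46.52
tcp_pos: [0.536, 0.1172, 0.0109]
orientation: [0.001, 0.135, 0.991, 0.001]
wrist_force: [0.7, 3.6, -0.8]
finger_gap: 0.0178
grip_force: 1.9
clock: 47.28
tcp_pos: [0.5315, 0.1079, 0.0102]
orientation: [0.0, 0.193, 0.981, 0.0]
wrist_force: [3.9, 2.4, 2.3]
finger_gap: 0.0181
grip_force: 1.9
[0.53149751 0.10787964 0.01022579] [3.92500237 2.41767125 2.2990568 ] 0.01806305504092274
0.0610831732108583 -22.3425616986681
-22 [-0.0009  0.0004]
-26 [-0.0008 -0.004 ]
-30 [-0.0004 -0.0083]
-34 [ 0.0004 -0.0125]
-38 [ 0.0014 -0.0167]
```

In the tool's units: -0.0115 m is -2.3, -0.01 m is -2, 0.16 rad is 3.2.

```bash
echo '{"plan": [[0,-0.4,0,0,0,0.4],[0,-0.8,0,0,0,0.8],[0.08,-1.2,0,0,0,1.4],[0.12,-1.6,0,0,0,2],[0.2,-2,0,0,0,2.6],[0.24,-2.3,0,0,0,3.2],[0.24,-2.3,0,0,0,3.2]]}' | python3 -m creep
echo '{"plan": [[0.06,-0.24,0,0,0,0],[0.06,-0.24,0,0,0,0]]}' | python3 -m creep
echo '{"plan": [[0.06,-0.24,0,0,0,0],[0.06,-0.24,0,0,0,0]]}' | python3 -m creep
echo '{"plan": [[0.06,-0.24,0,0,0,0],[0.06,-0.24,0,0,0,0]]}' | python3 -m creep
```

```text
clock: 48.15
tcp_pos: [0.5253, 0.0976, 0.0099]
orientation: [-0.0, 0.271, 0.963, -0.0]
wrist_force: [4.7, 1.5, 0.8]
finger_gap: 0.018
grip_force: 1.7
clock: 48.4
tcp_pos: [0.5247, 0.0969, 0.01]
orientation: [0.0, 0.271, 0.963, -0.0]
wrist_force: [4.6, 2.3, 1.8]
finger_gap: 0.018
grip_force: 1.9
clock: 48.65
tcp_pos: [0.5238, 0.0961, 0.0099]
orientation: [0.0, 0.271, 0.963, -0.0]
wrist_force: [4.9, 1.6, 1.1]
finger_gap: 0.0182
grip_force: 2.0
clock: 48.9
tcp_pos: [0.5234, 0.0953, 0.0101]
orientation: [0.0, 0.271, 0.963, 0.0]
wrist_force: [4.5, 2.6, 0.0]
finger_gap: 0.0181
grip_force: 2.3
```

In the tool's units: -0.0015 m is -0.3, 0.0004 m is 0.08, 0.01 rad is 0.2.

```bash
echo '{"plan": [[0.08,-0.3,0,0,0,0.2],[0.08,-0.3,0,0,0,0.2]]}' | python3 -m creep
echo '{"plan": [[0.08,-0.3,0,0,0,0.2],[0.08,-0.3,0,0,0,0.2]]}' | python3 -m creep
echo '{"plan": [[0.08,-0.3,0,0,0,0.2],[0.08,-0.3,0,0,0,0.2]]}' | python3 -m creep
python3 - <<'E'
from h import *
T,R=tool();an=lambda v:np.degrees(np.arctan2(v[1],v[0]));H=np.array([.4745,.1311]);print(an(T[:2]-H),np.linalg.norm(T[:2]-H),env.get_state()['wrist_force'])
E
```

```text
clock: 49.15
tcp_pos: [0.5228, 0.0947, 0.0103]
orientation: [0.001, 0.276, 0.961, 0.001]
wrist_force: [6.4, 4.0, 1.4]
finger_gap: 0.018
grip_force: 3.0
clock: 49.4
tcp_pos: [0.5222, 0.0941, 0.0105]
orientation: [0.001, 0.28, 0.96, 0.001]
wrist_force: [6.2, 4.5, 1.0]
finger_gap: 0.0176
grip_force: 3.9
clock: 49.65
tcp_pos: [0.5216, 0.0935, 0.0108]
orientation: [0.002, 0.285, 0.959, 0.002]
wrist_force: [7.9, 5.8, 1.5]
finger_gap: 0.0179
grip_force: 4.7
-38.609566097508555 0.060323082766638926 [7.89392939 5.84129532 1.4717217 ]
```

In the tool's units: 0.0055 m is 1.1, 0.005 m is 1.

```bash
echo '{"plan": [[0,0.4,0,0,0,0],[0,0.8,0,0,0,0],[0,1,0,0,0,0],[0,1.1,0,0,0,0]]}' | python3 -m creep
echo '{"plan": [[0,0,0,0,0,0],[0,0,0,0,0,0],[0,0,-8,0,0,0],[0,0,-18,0,0,0],[4,2,-28,0,0,3.6],[9,4,-28,0,0,7.2],[14,6,-28,0,0,10.8],[17.2,7.76,-28,0,0,14.4]]}' | python3 -m creep 0.03
echo '{"plan": [[0,0,0,0,0,3.6],[0,0,0,0,0,3.6],[0,0,0,0,0,3.6],[0,0,0,0,0,3.6]]}' | python3 -m creep 0.05
python3 - <<'E'
from h import *
w=cam('wrist');T,R=tool();an=lambda v:np.degrees(np.arctan2(v[1],v[0]));print(T,an(R[:,0]))
save(w,'w17.png')
k=find('key',w)[0];print(k[:3]);r=k[3]
for y in (112,130,160,190,205,225,240):
    xs=np.nonzero(r[y])[0]; print(y,len(xs) and (xs.min(),xs.max()))
for r in find('knob_a',w,2): print(r[:3],back(w,(r[1][2]-8,r[1][3]-8),.088))
g=cv2.cvtColor(w['image'],cv2.COLOR_RGB2GRAY).astype(int);print(g[96:116,320])
E
```

```text
clock: 50.15
tcp_pos: [0.5211, 0.0965, 0.0094]
orientation: [-0.001, 0.285, 0.958, -0.001]
wrist_force: [0.7, 2.2, -0.0]
finger_gap: 0.0181
grip_force: 0.5
clock: 51.15
tcp_pos: [0.4706, 0.1767, 0.1501]
orientation: [-0.0, 0.607, 0.795, -0.0]
wrist_force: [-0.3, -0.6, 0.3]
finger_gap: 0.0302
grip_force: 0.0
clock: 51.65
tcp_pos: [0.4718, 0.1759, 0.1499]
orientation: [-0.0, 0.673, 0.739, -0.0]
wrist_force: [0.5, -0.2, -0.4]
finger_gap: 0.0502
grip_force: 0.0
[0.47185126 0.17595005 0.14992063] 95.31495938821003
(0.67, [282, 202, 374, 375], (np.float64(327.6), np.float64(293.5)))
112 0
130 0
160 0
190 0
205 (np.int64(324), np.int64(349))
225 (np.int64(283), np.int64(352))
240 (np.int64(285), np.int64(353))
(0.9, [305, 226, 372, 297], (np.float64(361.4), np.float64(267.0))) [0.51553773 0.10109281 0.088     ]
[ 69  69  70  68  68  70  74 115 188 235 247 249 249 249 249 249 249 249
 249 249]
```

```bash
python3 - <<'E'
from h import *
w=cam('wrist');g=cv2.cvtColor(w['image'],cv2.COLOR_RGB2GRAY).astype(int)
for y in (112,125,150,190,200): print(y,' '.join('%3d'%v for v in g[y,296:346:2]))
E
echo '{"plan": [[0,0,10,0,0,0],[0,0,18,0,0,0],[0,0,23,0,0,0],[0,0,25.4,0,0,0],[0,0,25.4,0,0,0]]}' | python3 -m creep 0.05
```

```text
112 185 186 187 189 162 100 108 215 242 244 245 247 248 222 188 192 192 193 192 193 192 193 193 192 192
125 127 128 130 103  84  82  88 207 238 241 243 246 247 221 106 114 121 128 130 134 147 145 179 193 193
150 184 184 186 186 162 102 107 186 233 233 236 239 244 221 188 190 191 192 193 193 194 195 193 192 191
190  98  99 100  98 100  99 119 193 223 230 233 236 233 208 166 184 185 145 151 152 151 153 153 164 190
200  82  85  85  83  85  84 101 191 221 229 232 233 231 203 106  82  84  85  82  82  97 105  85  89  99
clock: 52.48
tcp_pos: [0.4714, 0.1761, 0.0227]
orientation: [-0.0, 0.674, 0.739, -0.0]
wrist_force: [0.2, 0.1, 0.8]
finger_gap: 0.0503
grip_force: 0.0
```

In the tool's units: -0.0045 m is -0.9.

```bash
echo '{"plan": [[0,-0.9,0,0,0,0],[0,-0.9,0,0,0,0]]}' | python3 -m creep
echo '{"plan": [[0,0,0,0,0,0],[0,0,0,0,0,0],[0,0,0,0,0,0],[0,0,0,0,0,0],[0,0,-1,0,0,0],[0,0,-2,0,0,0],[0,0,-4,0,0,0]]}' | python3 -m creep 0 60
echo '{"plan": [[0,0,-10,0,0,0],[0,0,-20,0,0,0],[0,0,-22,0,0,0],[0,0,-22,0,0,0]]}' | python3 -m creep
```

```text
clock: 52.72
tcp_pos: [0.4677, 0.1759, 0.0241]
orientation: [0.001, 0.674, 0.739, 0.001]
wrist_force: [-0.8, -0.7, -0.7]
finger_gap: 0.0502
grip_force: 0.0
clock: 53.6
tcp_pos: [0.4669, 0.1757, 0.0431]
orientation: [-0.0, 0.674, 0.739, -0.0]
wrist_force: [-0.4, -0.3, -1.6]
finger_gap: 0.0108
grip_force: 58.7
clock: 54.1
tcp_pos: [0.4677, 0.1758, 0.1537]
orientation: [0.001, 0.674, 0.739, 0.001]
wrist_force: [0.8, 0.2, -2.1]
finger_gap: 0.0108
grip_force: 59.0
```

```bash
echo '{"plan": [[-6,-6,0,0,0,0],[-12,-12,0,0,0,0],[-16.6,-17.4,4,0,0,0],[-16.6,-17.4,14,0,0,0],[-16.6,-17.4,24,0,0,0],[-16.6,-17.4,31,0,0,0],[-16.6,-17.4,34,0,0,0],[-16.6,-17.4,34.4,0,0,0]]}' | python3 -m creep
echo '{"plan": [[0,0,0.2,0,0,0],[0,0,0.4,0,0,0],[0,0,0.4,0,0,0]]}' | python3 -m creep
```

```text
clock: 55.1
tcp_pos: [0.385, 0.085, -0.0213]
orientation: [-0.002, 0.674, 0.739, -0.002]
wrist_force: [-0.2, 0.6, -1.9]
finger_gap: 0.0109
grip_force: 59.0
clock: 55.48
tcp_pos: [0.3889, 0.0852, -0.0205]
orientation: [0.0, 0.674, 0.739, 0.0]
wrist_force: [-0.6, 0.0, -1.2]
finger_gap: 0.0111
grip_force: 59.0
```

```bash
echo '{"plan": [[0,0,0.3,0,0,0],[0,0,0.6,0,0,0],[0,0,0.6,0,0,0]]}' | python3 -m creep
echo '{"plan": [[0,0,0.2,0,0,0],[0,0,0.2,0,0,0]]}' | python3 -m creep
```

```text
clock: 55.85
tcp_pos: [0.3888, 0.0851, -0.0233]
orientation: [0.0, 0.674, 0.739, 0.0]
wrist_force: [-1.3, -1.1, 6.5]
finger_gap: 0.0111
grip_force: 60.2
clock: 56.1
tcp_pos: [0.3888, 0.0851, -0.0233]
orientation: [0.001, 0.674, 0.739, 0.0]
wrist_force: [-6.1, -1.0, 20.6]
finger_gap: 0.011
grip_force: 62.3
```

In the tool's units: -0.03 m is -6, 0.03 m is 6.

```bash
echo '{"plan": [[0,0,-0.2,0,0,0],[0,0,-0.2,0,0,0],[0,0,-6,0,0,0],[0,0,-16,0,0,0],[-2,6,-26,0,0,0],[-6,12,-34,0,0,0],[-8,20,-36,0,0,0],[-8,20,-36,0,0,0]]}' | python3 -m creep 0.03
python3 - <<'E'
from h import *
cam('scene');w=cam('wrist');save(w,'w18.png');T,R=tool();an=lambda v:np.degrees(np.arctan2(v[1],v[0]));print(T,an(R[:,0]))
k=find('key',w)[0];print(k[:3],back(w,k[2],.01))
for r in find('knob_a',w,3): print('knob',r[:3])
for r in find('specimen0',w,4): print('spec',r[:3])
x,y=np.round(proj(w,[.474,.1312,.06])).astype(int);print(x,y)
ed=cv2.Canny(w['image'][y-30:y+30,x-30:x+30],40,120);l=cv2.HoughLinesP(ed,1,np.pi/360,10,minLineLength=12,maxLineGap=3)
for a in l[:,0][:25]:
    o=np.array([x-30,y-30,x-30,y-30]);a=a+o;p=back(w,a[:2],.063);q=back(w,a[2:],.063);print(a,round(np.linalg.norm(p-q),3),round(an(q-p)%90,1))
c=w['image'][max(y-70,0):y+80,x-60:x+90];cv2.imwrite('pics/c18.png',cv2.cvtColor(cv2.resize(c,None,fx=4,fy=4,interpolation=cv2.INTER_CUBIC),cv2.COLOR_RGB2BGR))
E
```

```text
clock: 57.1
tcp_pos: [0.4949, 0.0537, 0.1556]
orientation: [0.001, 0.674, 0.738, 0.001]
wrist_force: [-0.6, 0.1, -0.6]
finger_gap: 0.0305
grip_force: 0.0
[0.49076188 0.05451137 0.15408471] 95.25928119595726
(0.85, [203, 57, 247, 200], (np.float64(221.7), np.float64(141.6))) [0.38959496 0.08178616 0.01      ]
knob (0.96, [290, 286, 347, 322], (np.float64(321.4), np.float64(305.6)))
knob (0.59, [287, 80, 378, 155], (np.float64(338.5), np.float64(121.5)))
spec (0.78, [289, 354, 313, 372], (np.float64(299.3), np.float64(361.5)))
spec (0.74, [288, 77, 380, 159], (np.float64(338.6), np.float64(121.5)))
308 98
[313  69 326  68] 0.01 9.3
[281  71 295  71] 0.011 5.2
[286 127 328 123] 0.035 10.5
[306  75 324  89] 0.018 58.9
[294  83 318  87] 0.019 86.3
[286  77 334  74] 0.038 8.5
[322 113 335 124] 0.014 55.9
[313 110 327 121] 0.014 57.9
[291 111 291  99] 0.009 3.5
[324 102 324  90] 0.009 5.3
[317 112 319  93] 0.015 88.7
```

In the tool's units: -0.3 m is -60, -0.25 m is -50.

```bash
echo '{"plan": [[-10,0,0,0,0,0],[-20,0,0,0,0,0],[-30,0,0,0,0,0],[-40,0,0,0,0,0],[-50,0,0,0,0,0],[-60,2,0,0,0,0],[-60,2,0,0,0,0],[-60,2,0,0,0,0]]}' | python3 -m creep 0.05
python3 - <<'E'
from h import *
cam('scene');w=cam('wrist');save(w,'w19.png');T,R=tool();an=lambda v:np.degrees(np.arctan2(v[1],v[0]));print(T,an(R[:,0]))
for r in find('specimen0',w,5):
    X=back(w,r[2],.0115);print('spec',r[:3],X,R.T@(X-T))
for r in find('knob_a',w,3): print('knob',r[:3])
E
```

```text
clock: 58.35
tcp_pos: [0.528, -0.2423, 0.1545]
orientation: [-0.001, 0.674, 0.739, -0.0]
wrist_force: [-0.2, 0.7, -0.4]
finger_gap: 0.0502
grip_force: 0.0
[ 0.52841943 -0.24172451  0.15494258] 95.34717689619494
spec (0.94, [348, 148, 376, 178], (np.float64(363.4), np.float64(163.5))) [ 0.56846248 -0.2229343   0.0115    ] [0.01485999 0.04171352 0.14342753]
spec (0.88, [322, 248, 353, 280], (np.float64(337.8), np.float64(265.8))) [ 0.55516324 -0.34131432  0.0115    ] [-0.10176548  0.01744021  0.1433484 ]
spec (0.71, [303, 0, 342, 25], (np.float64(323.6), np.float64(13.2))) [ 0.51583247 -0.0929626   0.0115    ] [0.14917066 0.00142474 0.14356322]
spec (0.57, [269, 110, 298, 142], (np.float64(282.6), np.float64(123.9))) [ 0.48493891 -0.19141792  0.0115    ] [ 0.0540228  -0.03850952  0.1435118 ]
knob (0.89, [304, 0, 343, 24], (np.float64(323.9), np.float64(13.1)))
```

In the tool's units: 0.184 m is 36.8, 0.05 m is 10.

```bash
echo '{"plan": [[2.98,8.34,10,0,0,0],[2.98,8.34,20,0,0,0],[2.98,8.34,30,0,0,0],[2.98,8.34,35,0,0,0],[2.98,8.34,36.8,0,0,0],[2.98,8.34,36.8,0,0,0]]}' | python3 -m creep 0.044
python3 - <<'E'
from h import *
w=cam('wrist');save(w,'w20.png');T,R=tool();print(T)
for r in find('specimen1',w,3): print(r[:3],R.T@(back(w,r[2],.0115)-T))
for z in (.036,.040,.043,.046): print(z,[np.round(proj(w,T+R@np.array([x,.022,-z])),1) for x in (.011,-.011)])
g=cv2.cvtColor(w['image'],cv2.COLOR_RGB2GRAY).astype(int)
for y in range(190,290,5): print(y,' '.join('%3d'%v for v in g[y,250:400:5]))
E
```

```text
clock: 59.3
tcp_pos: [0.5694, -0.2241, -0.0286]
orientation: [0.0, 0.674, 0.739, 0.0]
wrist_force: [-0.2, 0.0, 0.3]
finger_gap: 0.0436
grip_force: 0.0
[ 0.57006295 -0.22471075 -0.02781294]
(0.74, [286, 233, 347, 301], (np.float64(318.9), np.float64(266.5))) [ 0.00190389 -0.00170613 -0.03931725]
(0.58, [104, 157, 184, 224], (np.float64(143.9), np.float64(189.6))) [ 0.04130709 -0.0810453  -0.039468  ]
0.036 [array([367. , 246.8]), array([365.2, 285.5])]
0.04 [array([368.1, 250.5]), array([366.1, 290. ])]
0.043 [array([368.9, 253.4]), array([366.9, 293.4])]
0.046 [array([369.8, 256.4]), array([367.7, 297. ])]
190 220 220 220 224 228 225 223 221 220 217 220 224 226 222 222 225 227 227 226 225 223 226 226 224 226 226 227 230 235 236
195 224 222 219 222 226 226 228 224 222 219 220 224 224 219 218 222 224 222 220 221 224 226 228 226 226 228 227 226 229 234
200 226 220 212 218 227 228 228 223 222 222 221 224 224 223 219 220 221 221 221 222 224 227 228 223 222 229 229 229 227 229
205 225 220 217 223 228 226 224 221 223 224 224 222 222 225 223 219 218 223 222 222 223 224 224 221 225 230 231 22
[... 1293 characters left out ...]
  66  66 114  68  68  68  69  70  71  70 122 122 122 125  60 107 137 137 123 120
265  62  63 119 119  53  53 117 119  64  65  64 102 151 150  79  68  68  69  69  68 116 118 120 121  59  63 135 135  68  76
270  54 100 118 115  50  51 114 115  63  63  72 149 149 149 150 140  66  66  68  67  98 118 121 120  56  60 130 120  95  60
275  52 118 118  77  49  48 114 114  63  64 145 149 150 149 150 151 150  98  65  66  97 116 119 119  55  55 109 119 119  58
280  69 118 117  46  47  49 112 114  63  63  62  88 148 147 148 149 151 150  94  64 115 115 119 118  53  54  61 135 120  59
285 114 116 114  47  45  46 115 114 106  61  62  60  62 126 149 149 149 126  63  64 117 117 121 118  52  52  53 119 118 105
```

In the tool's units: 0.007 m is 1.4, 0.006 m is 1.2.

```bash
echo '{"plan": [[0.3,0,0.6,0,0,0],[0.3,0,1.2,0,0,0],[0.3,0,1.4,0,0,0],[0.3,0,1.4,0,0,0]]}' | python3 -m creep
echo '{"plan": [[0,0,0,0,0,0],[0,0,0,0,0,0],[0,0,0,0,0,0],[0,0,0,0,0,0],[0,0,-2,0,0,0],[0,0,-6,0,0,0],[0,0,-6,0,0,0]]}' | python3 -m creep 0.01 50
python3 - <<'E'
from h import *
cam('scene');w=cam('wrist');save(w,'w21.png');T,R=tool();print(T)
for r in find('specimen1',w,2): print(r[:3],R.T@(back(w,r[2],.0115+.03)-T))
E
```

```text
clock: 59.9
tcp_pos: [0.569, -0.2231, -0.036]
orientation: [-0.0, 0.674, 0.739, 0.0]
wrist_force: [-0.2, -0.7, -0.2]
finger_gap: 0.0438
grip_force: 0.0
clock: 60.78
tcp_pos: [0.5705, -0.2239, -0.0043]
orientation: [0.002, 0.674, 0.739, 0.0]
wrist_force: [0.2, -0.6, -1.1]
finger_gap: 0.0278
grip_force: 49.3
[ 0.56912844 -0.22314942 -0.00603165]
(0.73, [292, 243, 351, 314], (np.float64(322.9), np.float64(275.8))) [-0.0002434   0.00137904 -0.0475312 ]
(0.64, [134, 151, 201, 209], (np.float64(166.2), np.float64(178.5))) [ 0.0472913  -0.06564478 -0.04755922]
```

The manual's scale: shifts go in units of 5 mm and turns go in units of 0.05 rad. Converting my numbers, 0.249 m is 49.8, 0.21 m is 42, -0.082 rad is -1.64.

```bash
echo '{"plan": [[0,0,-10,0,0,0],[4,0,-20,0,0,0],[14,-2,-28,0,0,-0.4],[24,-4,-31.2,0,0,-0.8],[34,-6,-31.2,0,0,-1.2],[42,-8,-31.2,0,0,-1.64],[49.8,-10.6,-31.2,0,0,-1.64],[49.8,-10.6,-31.2,0,0,-1.64]]}' | python3 -m creep
python3 - <<'E'
from h import *
cam('scene');cam('side');w=cam('wrist');save(w,'w22.png');T,R=tool();an=lambda v:np.degrees(np.arctan2(v[1],v[0]));print(T,an(R[:,0]),env.get_state()['finger_gap'])
g=cv2.cvtColor(w['image'],cv2.COLOR_RGB2GRAY).astype(int)
for n,X in (('post',[.4935,.0207,.08]),('head',[.474,.1312,.071])):
    x,y=np.round(proj(w,X)).astype(int);print(n,x,y)
    for yy in range(y-27,y+28,3): print(yy,' '.join('%3d'%v for v in g[yy,x-36:x+39:3]))
E
```

```text
clock: 61.92
tcp_pos: [0.4915, 0.0222, 0.1493]
orientation: [-0.001, 0.642, 0.767, -0.0]
wrist_force: [0.6, -1.2, 0.4]
finger_gap: 0.0277
grip_force: 49.4
[0.49365512 0.01954545 0.14963644] 99.96341797596513 0.027664447653037598
post 322 199
172 247 253 253 253 206 149 253 253 253 252 253 253 253 252 252 252 254 254 254 153 245 254 254 254 253
175 245 253 253 253 245 151 253 240 183 159 162 164 167 164 164 164 197 254 252 151 244 254 254 254 252
178 242 253 253 253 183 147 243 165 156 160 162 164 167 165 164 166 173 254 248 150 244 254 254 254 252
181 235 253 253 253 245 147 166 161 158 160 164 166 166 166 166 165 168 254 244 147 243 254 254 254 251
184 187 252 252 253 245 146 164 158 161 163 167 165 170 168 168 169 168 253 254 147 244 254 254 254 250
187 137 161 162 171 167 144 162 176 247 250 251 250 252 251 252 252 250 248 247 146 243 254 254 254 249
190 133 159 160 162 152 103 149 181 252 253 253 254 254 254 254 254 253 247 232 146 237 254 254 254 249
193 130 158 160 160 154  98 149 176 253 253 254 254 253 254 254 253 253 242 253 142 242 254 254 254 247
196 125 157 159 159 158  9
[... 2386 characters left out ...]
53 160 233 197 169 171 167 170 175 180 187 198 160 172 255 255 255 255 255 255 255
61 254 254 254 254 251 157 243 242 173 169 169 174 176 181 186 224 163 189 255 255 255 255 255 255 255
64 254 254 254 254 249 139 146 194 222 179 171 173 176 194 244 212 167 218 255 255 255 255 255 255 255
67 254 254 254 254 250 169 122 111 112 121 141 168 218 245 248 169 166 203 241 255 255 255 255 255 255
70 254 254 254 254 254 200 180 153 159 139 141 116 117 122 151 165 166 240 228 239 255 255 255 255 255
73 254 254 254 254 254 254 254 189 159 165 167 166 149 114 178 172 170 211 244 230 226 255 255 255 255
76 254 254 254 254 254 254 254 254 170 156 163 153 161 245 255 254 178 169 208 242 232 222 255 255 255
```

```bash
python3 - <<'E'
from h import *
w=cam('wrist');T,R=tool();an=lambda v:np.degrees(np.arctan2(v[1],v[0]))
H=back(w,(319.3,49.5),.071);Pf=back(w,(322,186),.08)
g=cv2.cvtColor(w['image'],cv2.COLOR_RGB2GRAY).astype(int)
for y in (80,110,140,165): print(y,[x for x in range(270,380) if g[y,x]<185 and g[y,x]<g[y,x-1] and g[y,x]<=g[y,x+1]])
u=(H-Pf);print(H,Pf,np.linalg.norm(u[:2]),'(100 expected)',an(u))
for th in (99.5,100):
    d=np.array([np.cos(np.radians(th)),np.sin(np.radians(th)),0]);print(H-.112*d,Pf-.012*d)
E
```

```text
80 [277, 341, 366, 375]
110 [279, 298, 342, 364, 366, 370, 373]
140 [282, 298, 343, 376, 379]
165 [277, 283, 300, 342, 374, 376, 378]
[0.47254083 0.13004944 0.071     ] [0.49183307 0.03122846 0.08      ] 0.1006865292971189 (100 expected) 101.04658161703843
[0.49102616 0.01958545 0.071     ] [0.49381364 0.01939303 0.08      ]
[0.49198942 0.01975097 0.071     ] [0.49391685 0.01941077 0.08      ]
```

In the tool's units: 0.03 m is 6, -0.0012 m is -0.24.

```bash
echo '{"plan": [[3,-0.12,6,0,0,0],[6,-0.24,14,0,0,0],[6,-0.24,22,0,0,0],[6,-0.24,27,0,0,0],[6,-0.24,29.2,0,0,0],[6,-0.24,29.8,0,0,0],[6,-0.24,29.8,0,0,0]]}' | python3 -m creep
echo '{"plan": [[0,0,0.3,0,0,0],[0,0,0.5,0,0,0],[0,0,0.5,0,0,0]]}' | python3 -m creep
```

```text
clock: 63.0
tcp_pos: [0.488, 0.0489, 0.0017]
orientation: [0.001, 0.643, 0.766, 0.0]
wrist_force: [-0.2, 0.8, 0.4]
finger_gap: 0.0276
grip_force: 49.4
clock: 63.38
tcp_pos: [0.4872, 0.0493, -0.0012]
orientation: [0.0, 0.643, 0.766, 0.0]
wrist_force: [-0.1, -0.2, -0.1]
finger_gap: 0.0279
grip_force: 49.4
```

In the tool's units: 0.002 m is 0.4, 0.001 m is 0.2.

```bash
echo '{"plan": [[0,0,0.2,0,0,0],[0,0,0.4,0,0,0],[0,0,0.4,0,0,0]]}' | python3 -m creep
echo '{"plan": [[0,0,0.2,0,0,0],[0,0,0.2,0,0,0]]}' | python3 -m creep
```

```text
clock: 63.75
tcp_pos: [0.4874, 0.0493, -0.002]
orientation: [0.001, 0.643, 0.766, 0.0]
wrist_force: [-4.3, 0.5, 13.2]
finger_gap: 0.0275
grip_force: 56.5
clock: 64.0
tcp_pos: [0.4874, 0.0493, -0.0021]
orientation: [0.001, 0.643, 0.766, 0.0]
wrist_force: [-6.4, -0.3, 21.1]
finger_gap: 0.0275
grip_force: 61.1
```

```bash
echo '{"plan": [[0,0,-0.2,0,0,0],[0,0,-0.2,0,0,0],[0,0,-0.2,0,0,0],[0,0,-6,0,0,0],[-4,0,-16,0,0,0],[-10,0,-26,0,0,0],[-14,0,-30,0,0,0],[-14,0,-30,0,0,0]]}' | python3 -m creep 0.036
python3 - <<'E'
from h import *
cam('scene');cam('side');w=cam('wrist');save(w,'w23.png');T,R=tool();print(T)
for r in find('specimen1',w,3):
    X=back(w,r[2],.0435);print(r[:3],X)
x,y=np.round(proj(w,[.4873,.049,.045])).astype(int);print(x,y)
c=w['image'][y-75:y+75,x-100:x+100];cv2.imwrite('pics/c23.png',cv2.cvtColor(cv2.resize(c,(800,600),interpolation=cv2.INTER_CUBIC),cv2.COLOR_RGB2BGR))
r=w['image'].astype(int);m=(r[...,0]-r[...,1]>25)&(np.abs(np.arange(640)-x)<60)[None]&(np.abs(np.arange(400)-y)<60)[:,None]
ys,xs=np.nonzero(m);print('red',xs.min(),xs.max(),ys.min(),ys.max())
for X in ([0,0,.049],[0,0,.034]):
  for d in ((0,0),(.015,0),(-.015,0),(0,.015),(0,-.015)):
    a=np.radians(100.3);p=np.array([.4927,.0195])+(.03+d[0])*np.array([np.cos(a),np.sin(a)])+d[1]*np.array([-np.sin(a),np.cos(a)]);print(X[2],d,np.round(proj(w,[*p,X[2]]),1))
E
```

```text
clock: 65.0
tcp_pos: [0.5008, -0.021, 0.1469]
orientation: [0.002, 0.644, 0.765, 0.001]
wrist_force: [-0.7, 0.7, -0.5]
finger_gap: 0.0364
grip_force: 0.0
[ 0.49805126 -0.01900551  0.14404472]
(0.76, [282, 307, 299, 334], (np.float64(288.8), np.float64(320.0))) [ 0.48883244 -0.16472652  0.0435    ]
(0.61, [307, 92, 340, 129], (np.float64(323.8), np.float64(109.6))) [0.48814499 0.04926077 0.0435    ]
(0.48, [201, 0, 245, 125], (np.float64(220.0), np.float64(66.8))) [0.40009497 0.06753008 0.0435    ]
323 110
red 307 341 93 128
0.049 (0, 0) [322.8 110. ]
0.049 (0.015, 0) [322.7  90.7]
0.049 (-0.015, 0) [322.9 128.7]
0.049 (0, 0.015) [304.5 110.2]
0.049 (0, -0.015) [341.1 109.9]
0.034 (0, 0) [322.8 109.2]
0.034 (0.015, 0) [322.7  90.9]
0.034 (-0.015, 0) [322.9 127. ]
0.034 (0, 0.015) [305.5 109.3]
0.034 (0, -0.015) [340.2 109.1]
```

View pics/c23.png

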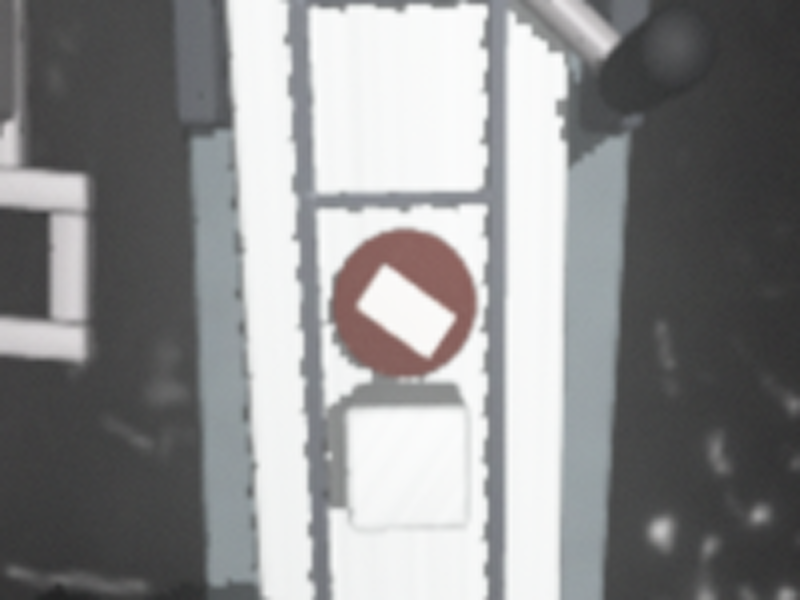

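In the tool's units: -0.17 m is -34, -0.15 m is -30.

```bash
echo '{"plan": [[-10,-2,0,0,0,0],[-20,-5,0,0,0,0],[-30,-9,0,0,0,0],[-34,-9,0,0,0,0],[-34,-9,0,0,0,0],[-34,-9,0,0,0,0]]}' | python3 -m creep 0.044
python3 - <<'E'
from h import *
cam('scene');w=cam('wrist');save(w,'w24.png');T,R=tool();an=lambda v:np.degrees(np.arctan2(v[1],v[0]));print(T,an(R[:,0]))
for r in find('specimen0',w,4):
    X=back(w,r[2],.0115);print(r[:3],X,R.T@(X-T))
E
```

```text
clock: 65.95
tcp_pos: [0.4841, -0.1933, 0.1449]
orientation: [-0.001, 0.642, 0.766, 0.0]
wrist_force: [-0.3, -0.5, -0.2]
finger_gap: 0.0436
grip_force: 0.0
[ 0.48430892 -0.19328411  0.1452639 ] 100.0895980128813
(0.58, [345, 299, 373, 329], (np.float64(359.7), np.float64(313.3))) [ 0.55444329 -0.34096654  0.0115    ] [-0.15778607  0.04323099  0.13362763]
(0.57, [309, 164, 340, 193], (np.float64(323.4), np.float64(178.5))) [ 0.48527337 -0.19109213  0.0115    ] [0.00188822 0.00138703 0.13376482]
(0.4, [310, 0, 432, 101], (np.float64(375.7), np.float64(45.5))) [ 0.50946058 -0.0645891   0.0115    ] [0.12219754 0.04736203 0.13383719]
```

In the tool's units: 0.181 m is 36.2, 0.0014 m is 0.28.

```bash
echo '{"plan": [[0.5,0.28,10,0,0,0],[0.5,0.28,20,0,0,0],[0.5,0.28,28,0,0,0],[0.5,0.28,33,0,0,0],[0.5,0.28,35.6,0,0,0],[0.5,0.28,36.2,0,0,0],[0.5,0.28,36.2,0,0,0]]}' | python3 -m creep 0.044
echo '{"plan": [[0,0,0,0,0,0],[0,0,0,0,0,0],[0,0,0,0,0,0],[0,0,0,0,0,0],[0,0,-4,0,0,0],[0,0,-14,0,0,0],[0,0,-24,0,0,2],[0,0,-30,0,0,4]]}' | python3 -m creep 0.01 50
```

```text
clock: 66.97
tcp_pos: [0.486, -0.1924, -0.0347]
orientation: [0.001, 0.643, 0.766, 0.0]
wrist_force: [0.7, -0.1, 0.5]
finger_gap: 0.0437
grip_force: 0.0
clock: 67.97
tcp_pos: [0.4864, -0.1929, 0.1178]
orientation: [0.002, 0.717, 0.697, 0.001]
wrist_force: [0.3, -0.2, 0.1]
finger_gap: 0.0273
grip_force: 49.3
```

In the tool's units: 0.145 m is 29, 0.015 m is 3, 0.316 rad is 6.32.

```bash
echo '{"plan": [[10,1,0,0,0,2],[20,2,0,0,0,4],[29,3,0,0,0,6.32],[29,3,4,0,0,6.32],[29,3,12,0,0,6.32],[29,3,16,0,0,6.32],[29,3,16,0,0,6.32]]}' | python3 -m creep
python3 - <<'E'
from h import *
w=cam('wrist');T,R=tool();an=lambda v:np.degrees(np.arctan2(v[1],v[0]));print(T,an(R[:,0]))
print('to seat',R.T@(np.array([.5050,-.0484,T[2]])-T),env.get_state()['finger_gap'])
for r in find('specimen0',w,3): print(r[:3],R.T@(back(w,r[2],T[2]+.0475)-T))
E
```

```text
clock: 68.85
tcp_pos: [0.5025, -0.0472, 0.0334]
orientation: [-0.001, 0.817, 0.576, -0.001]
wrist_force: [-0.0, 0.3, -0.3]
finger_gap: 0.0274
grip_force: 49.4
[ 0.5035995  -0.04755481  0.03455298] 70.39969982160673
to seat [-3.26408337e-04  1.60286738e-03 -1.36176957e-06] 0.027600074009137852
(0.94, [198, 53, 260, 118], (np.float64(229.7), np.float64(84.5))) [ 0.08552244 -0.0363877  -0.04747491]
(0.86, [293, 237, 355, 308], (np.float64(322.8), np.float64(271.2))) [ 0.00382492 -0.00045829 -0.04749991]
(0.54, [98, 0, 421, 332], (np.float64(266.8), np.float64(131.7))) [ 0.06761843 -0.02304062 -0.04748512]
```

In the tool's units: 0.034 m is 6.8, -0.0023 m is -0.46.

```bash
echo '{"plan": [[-0.46,0.26,2,0,0,0],[-0.46,0.26,4,0,0,0],[-0.46,0.26,5.8,0,0,0],[-0.46,0.26,6.8,0,0,0],[-0.46,0.26,6.8,0,0,0]]}' | python3 -m creep
echo '{"plan": [[0,0,0.2,0,0,0],[0,0,0.4,0,0,0],[0,0,0.4,0,0,0]]}' | python3 -m creep
```

```text
clock: 69.58
tcp_pos: [0.5041, -0.0501, -0.0]
orientation: [-0.0, 0.817, 0.576, -0.0]
wrist_force: [0.5, 0.3, 0.1]
finger_gap: 0.0273
grip_force: 49.4
clock: 69.95
tcp_pos: [0.5045, -0.0502, -0.0014]
orientation: [0.0, 0.817, 0.576, 0.0]
wrist_force: [-0.3, -0.1, -0.7]
finger_gap: 0.0277
grip_force: 49.4
```

In the tool's units: 0.0015 m is 0.3, 0.0008 m is 0.16.

```bash
echo '{"plan": [[0,0,0.16,0,0,0],[0,0,0.3,0,0,0],[0,0,0.3,0,0,0]]}' | python3 -m creep
```

```text
clock: 70.32
tcp_pos: [0.5047, -0.0503, -0.002]
orientation: [0.0, 0.817, 0.576, 0.0]
wrist_force: [-1.8, 0.3, 7.1]
finger_gap: 0.0277
grip_force: 53.4
```

```bash
echo '{"plan": [[0,0,-0.2,0,0,0],[0,0,-0.2,0,0,0],[0,0,-0.2,0,0,0],[0,0,-6,0,0,0],[0,0,-16,0,0,0],[-4,2,-26,0,0,0],[-12,6,-30,0,0,-2],[-12,6,-30,0,0,-2]]}' | python3 -m creep 0.036
python3 - <<'E'
from h import *
cam('scene');w=cam('wrist');save(w,'w25.png');T,R=tool();an=lambda v:np.degrees(np.arctan2(v[1],v[0]));print(T,an(R[:,0]))
c=np.array([.4927,.0195]);a=np.radians(100.3);u=np.array([np.cos(a),np.sin(a)]);n=np.array([-u[1],u[0]])
for r in find('specimen0',w,5):
    X=back(w,r[2],.0435);v=X[:2]-c;print(r[:3],X,'nest',v@u,v@n, 'mat',back(w,r[2],.0115))
Y=np.array([.555,-.341,T[2]]);print(R.T@(Y-T))
E
```

```text
clock: 71.32
tcp_pos: [0.5146, -0.1197, 0.149]
orientation: [0.002, 0.788, 0.615, 0.001]
wrist_force: [-0.5, 0.8, 0.4]
finger_gap: 0.0363
grip_force: 0.0
[ 0.51219439 -0.1168336   0.14651786] 76.0294135878036
(0.76, [278, 100, 310, 132], (np.float64(293.5), np.float64(115.1))) [ 0.50564127 -0.04924942  0.0435    ] nest -0.06995545791123418 -0.00044017422695730515 mat [ 0.50255077 -0.05047644  0.0115    ]
[-2.07201197e-01  9.56583889e-02 -1.82683063e-04]
```

In the tool's units: -0.207 m is -41.4, 0.0957 m is 19.14, -0.35 rad is -7.

```bash
echo '{"plan": [[-10,4.6,0,0,0,-2],[-20,9.2,0,0,0,-4],[-30,14,0,0,0,-6],[-38,18,0,0,0,-7],[-41.4,19.14,0,0,0,-7],[-41.4,19.14,0,0,0,-7],[-41.4,19.14,0,0,0,-7]]}' | python3 -m creep 0.044
python3 - <<'E'
from h import *
cam('scene');w=cam('wrist');save(w,'w26.png');T,R=tool();an=lambda v:np.degrees(np.arctan2(v[1],v[0]));print(T,an(R[:,0]))
for r in find('specimen0',w,4):
    X=back(w,r[2],.0115);print(r[:3],X,R.T@(X-T))
E
```

```text
clock: 72.35
tcp_pos: [0.5556, -0.3386, 0.1467]
orientation: [-0.001, 0.668, 0.745, 0.0]
wrist_force: [-0.2, -0.1, -0.3]
finger_gap: 0.0437
grip_force: 0.0
[ 0.55588834 -0.33879985  0.14730873] 96.28140217669427
(0.57, [306, 166, 338, 201], (np.float64(321.4), np.float64(182.6))) [ 0.55549804 -0.34146746  0.0115    ] [-0.00267294 -0.00066358  0.13580756]
```

In the tool's units: 0.183 m is 36.6, 0.18 m is 36.

```bash
echo '{"plan": [[-0.24,-0.12,10,0,0,0],[-0.24,-0.12,20,0,0,0],[-0.24,-0.12,28,0,0,0],[-0.24,-0.12,33,0,0,0],[-0.24,-0.12,36,0,0,0],[-0.24,-0.12,36.6,0,0,0],[-0.24,-0.12,36.6,0,0,0]]}' | python3 -m creep 0.044
echo '{"plan": [[0,0,0,0,0,0],[0,0,0,0,0,0],[0,0,0,0,0,0],[0,0,0,0,0,0],[0,0,-4,0,0,0],[0,0,-14,0,0,0],[0,0,-24,0,0,-0.8],[0,0,-32,0,0,-1.4]]}' | python3 -m creep 0.01 50
```

```text
clock: 73.38
tcp_pos: [0.5562, -0.3423, -0.0349]
orientation: [0.001, 0.668, 0.744, 0.0]
wrist_force: [-0.3, 0.0, 0.2]
finger_gap: 0.0439
grip_force: 0.0
clock: 74.38
tcp_pos: [0.5558, -0.3423, 0.1266]
orientation: [0.001, 0.641, 0.767, 0.0]
wrist_force: [0.7, -0.5, -1.1]
finger_gap: 0.0274
grip_force: 49.3
```

```bash
echo '{"plan": [[10,0,0,0,0,0],[20,0,0,0,0,0],[30,0,0,0,0,0],[40,0.2,0,0,0,0],[50,0.4,0,0,0,0],[60,0.4,0,0,0,0],[67.2,0.4,0,0,0,0],[67.2,0.4,0,0,0,0]]}' | python3 -m creep
echo '{"plan": [[0,0,6,0,0,0],[0,0,14,0,0,0],[0,0,18,0,0,0],[0,0,18,0,0,0],[0,0,18,0,0,0]]}' | python3 -m creep
python3 - <<'E'
from h import *
w=cam('wrist');T,R=tool();an=lambda v:np.degrees(np.arctan2(v[1],v[0]));print(T,an(R[:,0]))
print('to seat',R.T@(np.array([.4981,-.0100,T[2]])-T),env.get_state()['finger_gap'])
for r in find('specimen0',w,4): print(r[:3],R.T@(back(w,r[2],T[2]+.0475)-T))
E
```

```text
clock: 75.38
tcp_pos: [0.4971, -0.0088, 0.1244]
orientation: [0.0, 0.64, 0.768, 0.0]
wrist_force: [0.1, -0.9, -0.1]
finger_gap: 0.0277
grip_force: 49.3
clock: 76.0
tcp_pos: [0.4989, -0.0117, 0.0349]
orientation: [0.001, 0.642, 0.767, 0.0]
wrist_force: [0.2, 0.2, -1.3]
finger_gap: 0.0275
grip_force: 49.4
[ 0.49917934 -0.01162341  0.03521233] 100.1602650129835
to seat [ 1.78834737e-03 -7.76039602e-04 -3.27373026e-06] 0.027306397319115532
(0.86, [295, 104, 349, 165], (np.float64(322.1), np.float64(134.6))) [ 0.0661574   0.00024837 -0.04755944]
(0.78, [290, 236, 352, 308], (np.float64(322.6), np.float64(273.0))) [ 0.00216889  0.00042474 -0.04750118]
(0.58, [298, 301, 345, 322], (np.float64(320.9), np.float64(311.5))) [-0.01928135 -0.00041744 -0.04748358]
(0.45, [358, 2, 469, 60], (np.float64(421.4), np.float64(29.0))) [ 0.10454671  0.03694351 -0.04751584]
```

```bash
echo '{"plan": [[0.12,-0.16,2,0,0,0],[0.12,-0.16,4,0,0,0],[0.12,-0.16,6,0,0,0],[0.12,-0.16,7,0,0,0],[0.12,-0.16,7.2,0,0,0],[0.12,-0.16,7.2,0,0,0]]}' | python3 -m creep
echo '{"plan": [[0,0,0.16,0,0,0],[0,0,0.3,0,0,0],[0,0,0.3,0,0,0]]}' | python3 -m creep
```

```text
clock: 76.85
tcp_pos: [0.4964, -0.0103, -0.0019]
orientation: [-0.0, 0.641, 0.767, -0.0]
wrist_force: [-2.5, 1.2, 5.0]
finger_gap: 0.0277
grip_force: 51.3
clock: 77.22
tcp_pos: [0.4965, -0.0103, -0.0021]
orientation: [-0.0, 0.641, 0.767, -0.0]
wrist_force: [-6.8, 0.9, 16.4]
finger_gap: 0.0272
grip_force: 57.3
```

In the tool's units: -0.17 m is -34, -0.13 m is -26.

```bash
echo '{"plan": [[0,0,-0.3,0,0,0],[0,0,-0.3,0,0,0],[0,0,-0.3,0,0,0],[0,0,-6,0,0,0],[0,0,-16,0,0,0],[-8,0,-26,0,0,0],[-18,0,-34,0,0,0],[-18,0,-34,0,0,0]]}' | python3 -m creep 0.036
python3 - <<'E'
from h import *
c=np.array([.4927,.0195]);a=np.radians(100.3);u=np.array([np.cos(a),np.sin(a)]);n=np.array([-u[1],u[0]])
s=cam('scene');d=cam('side');w=cam('wrist');save(w,'w27.png');T,R=tool();print(T)
for p in (w,s,d):
  for r in find('specimen0',p,5):
    X=back(p,r[2],.0435);v=X[:2]-c;print(r[:2],X,'nest',np.round(v@u,4),np.round(v@n,4))
k=find('key',w)[0];print(k[:3],back(w,k[2],.01))
for l in ('log_book','dropper_bottle','loupe'):
    for r in find(l,s,1): print(l,r[0],back(s,r[2],.015))
E
```

```text
clock: 78.22
tcp_pos: [0.5159, -0.1025, 0.1696]
orientation: [0.003, 0.643, 0.766, 0.001]
wrist_force: [1.1, 0.6, -0.4]
finger_gap: 0.0359
grip_force: 0.0
[ 0.51213494 -0.09861156  0.16539394]
(0.94, [301, 64, 340, 103]) [ 0.49714483 -0.00966588  0.0435    ] nest -0.0295 0.0008
(0.94, [309, 112, 341, 146]) [ 0.50541492 -0.04894595  0.0435    ] nest -0.0696 -0.0003
(0.66, [308, 1, 339, 20]) [0.48867765 0.04656497 0.0435    ] nest 0.0273 -0.0009
(0.4, [269, 0, 378, 202]) [ 0.50039779 -0.02544952  0.0435    ] nest -0.0456 0.0005
(0.61, [310, 200, 320, 210]) [ 0.50061015 -0.04918653  0.0435    ] nest -0.069 0.0045
(0.57, [301, 197, 307, 205]) [ 0.49337098 -0.00697115  0.0435    ] nest -0.0262 0.0041
(0.48, [279, 190, 287, 196]) [0.48080806 0.05275007 0.0435    ] nest 0.0348 0.0058
(0.62, [324, 187, 333, 197]) [ 0.50487825 -0.05168981  0.0435    ] nest -0.0722 0.0007
(0.55, [325, 178, 332, 186]) [ 0.4958709  -0.01519686  0.0435    ] nest -0.0347 0.0031
(0.8, [197, 0, 245, 33], (np.float64(221.8), np.float64(18.6))) [0.39647396 0.02960713 0.01      ]
log_book 0.61 [ 0.45904006 -0.50874609  0.015     ]
dropper_bottle 0.54 [ 0.63581464 -0.42883908  0.015     ]
loupe 0.67 [0.34731217 0.32390608 0.015     ]
```

```bash
python3 -c "
from workcell import env
print(env.hand_in())"
```

```text
the job is handed in; nothing more can be done
None
```

I handed the job in at about 78 s of the 210 s allowed. Both locknuts were pushed until the force rose at the stop, with the screws measured roughly 0.2–0.27 rad off their setting (limit 0.3). The carrier is turned and back in the nest, the key lies flat beside it, all three specimens found are in pockets, and the log book, dropper bottle and loupe were not touched. The hand-in call returned no verdict.

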